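Stack spacer, washer and bushing on a manifold's eccentric stud

TASK

Thread the three parts from the rubber mat onto the upright stud on top of the aluminium manifold block: first the spacer, then the washer, then the bushing with its flange down, each slid fully down and let go before the next. The stud stands a little off the block's centre, to any side, so feel for it gently - never push on the block or stud with more than about 20 N - and leave the motor, pendant, wrench and relay where they are.

Things in the scene. Friction and masses are not known exactly. Their poses are not given: they have to be found in the camera images.
- manifold: Aluminium valve block 110 x 110 x 40 mm (high) fixed to the bench, small fittings on its sides. Origin: centre of its underside; z up. On its top stands a vertical steel stud 12 mm in diameter and 54 mm tall, its tip narrowing to 10.5 mm over the last 2 mm; the stud is not tracked.
- seat (a point): Centre of the block's top face (40 mm above the bench), where the spacer will sit; z up, axes as the block's. The stud is on a locked eccentric disc: its axis stands 5 mm from here, in a different direction each time, which you must find. Pushed down on its tip it sinks on a spring (1.5 N per mm, at most 10 mm, then solid) and comes back; sideways it does not give.
- spacer: Aluminium tube, outside diameter 30 mm, bore 14 mm right through, 20 mm high, standing on end. Origin: centre of its underside; z is its axis, up. 28 to 52 g.
- washer: Thick plain steel washer, outside diameter 44 mm, hole 14 mm, 6 mm thick, lying flat. Origin: centre of its underside; z up. 42 to 78 g.
- bushing: Dark steel flanged bushing standing flange down: flange 36 mm in diameter and 5 mm thick at the bottom, above it a sleeve 24 mm in diameter; bore 14 mm right through, 22 mm high in all. Origin: centre of the flange's underside; z up its axis. 49 to 91 g.
- mat: Black rubber mat 120 x 310 x 4 mm fixed flat on the bench; the three parts stand on it in a row along its long (y) side, 60 mm or more apart between centres, in any order. Origin: centre of its underside; z up.
- motor: Bystander: steel motor can 88 mm in diameter, 150 mm high, standing on the bench. Origin: centre of its underside.
- pendant: Bystander: yellow and black pendant control 50 x 110 x 32 mm lying on the bench. Origin: centre of its underside.
- wrench: Bystander: wrench lying flat on the bench, less than 20 mm high, about 180 mm long along its x. Origin: underside, near its middle.
- relay: Bystander: black relay can 44 mm in diameter, 57 mm high with its terminals. Origin: centre of its underside.

How it is judged (in metres and radians):
On the way, in this order (a step that is already met when the one before it is completed fails the run):
1. the spacer sits on the block around the stud, let go (z of spacer in the frame of seat between -0.002 and 0.002 m and horizontal distance between spacer and seat below 0.008 m and angle between spacer's own z axis and vertical below 0.08 rad and linear speed of spacer below 0.02 m/s and contact force between the fingers and spacer below 0.3 N), for 0.2 s.
2. then the washer lies flat on the spacer around the stud, let go (z of spacer in the frame of seat between -0.002 and 0.002 m and horizontal distance between each of spacer, washer and seat below 0.008 m and angle between each of spacer, washer's own z axis and vertical below 0.08 rad and z of washer in the frame of seat between 0.018 and 0.022 m and linear speed of washer below 0.02 m/s and contact force between the fingers and washer below 0.3 N), for 0.2 s.
3. then the bushing sits on the washer around the stud, flange down, let go (z of spacer in the frame of seat between -0.002 and 0.002 m and horizontal distance between each of spacer, washer, bushing and seat below 0.008 m and angle between each of spacer, washer, bushing's own z axis and vertical below 0.08 rad and z of washer in the frame of seat between 0.018 and 0.022 m and z of bushing in the frame of seat between 0.024 and 0.028 m and linear speed of bushing below 0.02 m/s and contact force between the fingers and bushing below 0.3 N), for 0.2 s.
At the end, for the whole second after the job is handed in: Spacer, washer and bushing are stacked in that order around the stud: undersides 0, 20 and 26 mm above the block's top (each within 2 mm), within 8 mm sideways of the block's centre, upright (bushing flange down) within 0.08 rad, at rest and let go (all of step 3 and linear speed of each of spacer, washer below 0.02 m/s and contact force between the fingers and spacer below 0.3 N and contact force between the fingers and washer below 0.3 N); the robot touches nothing.
It fails at once if the block or its stud is pushed with more than 30 N (contact force between manifold and anything else above 30 N).
It fails at once if the motor is moved more than 20 mm (distance of motor from where it was at the start of the episode above 0.02 m).
It fails at once if the pendant is moved more than 20 mm (distance of pendant from where it was at the start of the episode above 0.02 m).
It fails at once if the wrench is moved more than 20 mm (distance of wrench from where it was at the start of the episode above 0.02 m).
It fails at once if the relay is moved more than 20 mm (distance of relay from where it was at the start of the episode above 0.02 m).
It also fails if it takes over 72 s, if anything falls off the work surface, if the arm or the gripper's body presses on something with over 40 N, if the wrist force passes 120 N, or if a joint passes its speed limit or range.

ROBOT

A 7-joint arm with a two-finger parallel gripper is mounted at the origin on the work surface. World frame = base frame: x ahead of the robot, y to its left, z up, the work surface at z = 0. Lengths are in m, angles in degrees, forces in N, time in s.
With the tool pointing down it reaches from about 0.425 to 0.875 m from the base axis. Payload 4.7 kg.
Tool frame: the origin (TCP) lies at the very end of the fingers, on their centre line; the grasp point (between the pads) lies 19 mm behind it; z points along the fingers, y is the direction in which the jaws open and shut (so a half turn about z gives the same grasp; the last joint's range is limited). The gripper opens to 87 mm and grips with 3 to 60 N. Pads are 19 mm wide; open, the fingers measure 117 mm over their backs; the gripper's body (75 mm by 190 mm) begins 51 mm behind the grasp point.
Start: joints at [72.256, 18.392, -4.016, 83.108, 1.295, 78.541, -3.26], TCP at [0.207, -0.616, 0.191] pointing down, gripper open.
Joint ranges: [-163.93, 163.93], [-17.29, 119.83], [-79.2, 71.16], [3.27, 140.29], [-89.18, 269.18], [5.43, 117.66], [-154.24, 154.24]. Speed limits (degrees/s): [147.25, 147.25, 180, 180, 180, 180, 180].

INTERFACE

Orientations are given as [roll, pitch, yaw] about the fixed x, y, z axes, in that order (R = Rz(yaw) Ry(pitch) Rx(roll)).
In Python, from cell import env gives the robot as it stands.
- The arm moves only by the tool servo_tool, never from a script. Its argument "increments" is a list that holds one entry, the list of rows, each a list of 7 numbers: the shift along the tool's x, y, z in m, then the turn, a rotation vector about the tool's x, y, z in degrees, then the opening, from -1 (shut) to 1 (fully open). In form: [[[dx, dy, dz, rx, ry, rz, fingers], ...]]. A call has 1 to 20 rows; each row is the pose to reach, as a shift and turn from the pose commanded when the call began, along the tool's axes at that moment; what a row does not reach only later rows make up. A row lasts 1/10 s, in which the tool goes at most 50 mm and 8.59 degrees, less where a joint would pass 70% of its speed; a pose out of reach is approached as far as the arm can. A call with a gripper value outside its range is refused whole. The fingers move at their own pace and stop on an object; "squeeze" is the grip in N (left out, the last holds). Time passes only in rows, so rows that repeat a pose let the fingers close. It gives the time, the measured TCP pose, the force and the opening at its end, in the units of the state.
- env.get_obs(): the state, without advancing time (a new reading comes with each control period).
- env.read_camera(name): name is "scene" or "top" or "wrist"; returns a dict with "frame" (400x640x3 uint8, blue, green, red), "intrinsics" (3x3 intrinsics, pixels), "rvec" (rotation vector, rad) and "tvec" (3), from world to camera coordinates, as OpenCV has them. Camera axes: x right, y down, z forward; pixel columns grow to the right and rows downward; lengths in m; the calibration is good to about 2 mm. A picture is of the moment at which its call begins. There is no depth.
- env.sign_off(): hands the job in, once; it reports no verdict.
The state is a dict: "time_s": time; "qpos": joint angles; "joint_velocities": joint speeds; "effort": joint torques, N m; "tool_pos": TCP position; "tool_rot": TCP orientation; "force": force on the tool from outside, world axes, zero at the start; "wrist_torque": the same for the moment, N m; "grip_width": finger opening in m.
Only numpy, scipy, OpenCV 4.12 (cv2) and the standard library are available. Lean on these libraries where they do the work, as an engineer would, in place of code of your own. Each camera call takes 0.05 s, during which the arm holds its last target.

## Working session

There is one attempt and no reset: what is moved stays moved. The work goes in short steps, Python scripts to look and compute and a tool call to move; the robot and the scene stay as the last step left them, time stands still between calls to the robot, and variables do not carry over. Pictures are saved under pics/ and viewed, and the job is handed in when it is done.

Besides the shell and the picture viewer there is one more tool, called after ">>>" as name(argument=value, ...), one argument or row to a line, values as JSON. servo_tool: Moves the arm, as the interface text tells. Its arguments: {"type":"object","properties":{"increments":{"type":"array","items":{"type":"array","items":{"type":"array","items":{"type":"number"}}}},"squeeze":{"type":"number"}},"required":["increments"]}

```bash
mkdir -p pics; ls
python3 - <<'E'
from cell import env
import cv2
print(env.get_obs())
for n in ["scene","top","wrist"]:
    r=env.read_camera(n); cv2.imwrite(f"pics/{n}0.png",r["frame"])
    print(n,r["intrinsics"].tolist(),r["rvec"],r["tvec"])
E
```

```text
pics
{'time_s': 0.0, 'qpos': array([72.25814097, 18.43844705, -4.0161464 , 83.17515798,  1.29415515,
       78.54073313, -3.25815226]), 'joint_velocities': array([ 0.06134407, -0.02169734,  0.06931662, -0.02199118, -0.02386125,
        0.01352151, -0.00505936]), 'effort': array([-3.89510287e-04, -4.91285419e+01, -4.03964818e-01, -3.12524843e+01,
       -6.36920985e-02,  4.38659429e-02,  2.01339521e-04]), 'tool_pos': array([ 0.20654741, -0.61566047,  0.19026635]), 'tool_rot': array([-1.79890861e+02,  4.75793406e-03,  1.85538815e+01]), 'force': array([0.61811121, 0.46073828, 1.10976866]), 'wrist_torque': array([-0.00124767,  0.07368263, -0.02191779]), 'grip_width': 0.08712846792059295}
scene [[498.2101070947415, 0.0, 323.2584026736685], [0.0, 498.2101070947415, 205.3415478034388], [0.0, 0.0, 1.0]] [ 1.41644369  2.2344398  -0.81007523] [ 0.19512196 -0.43085622  1.91524562]
top [[417.4187459810698, 0.0, 309.16108167182244], [0.0, 417.4187459810698, 200.89280996605316], [0.0, 0.0, 1.0]] [ 2.21696625 -2.16304011  0.01374062] [0.06500934 0.60810919 1.0466303 ]
wrist [[284.9043995776407, 0.0, 323.1702136932939], [0.0, 284.9043995776407, 200.80954399000274], [0.0, 0.0, 1.0]] [-2.34064282  1.6833157   0.26180812] [-0.64931809 -0.0363677   0.39286258]
```

View pics/scene0.png

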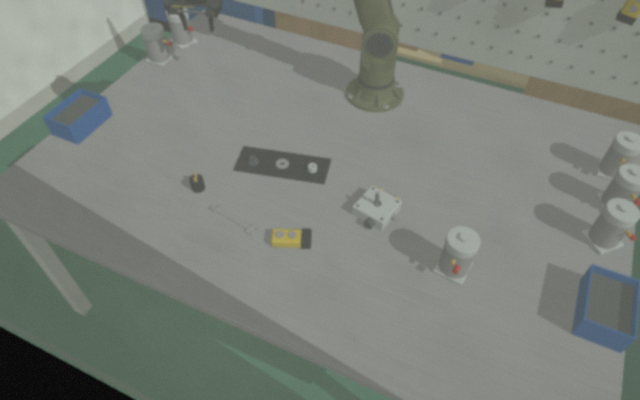

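View pics/top0.png

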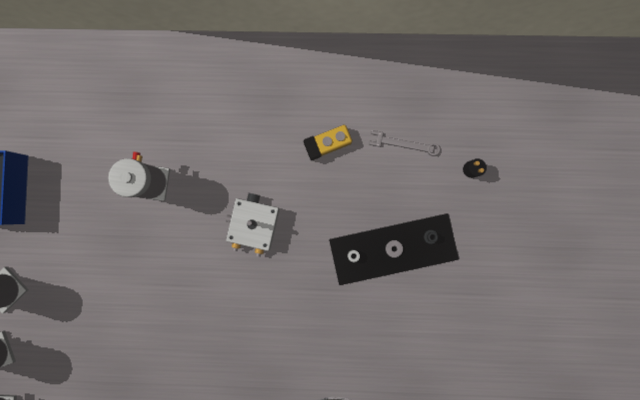

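View pics/wrist0.png

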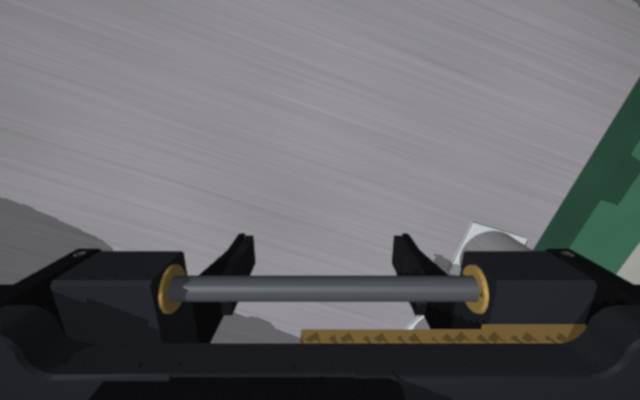

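The top view shows the spacer at about (353,256), the washer at (394,249), the dark bushing at (431,237), and the block at about (252,225) with its stud near (252,224). The pendant, wrench and relay are above the mat and the motor is at the left. I'll zoom in next.

```bash
cat > h.py <<'E'
import numpy as np, cv2
from cell import env
def cam(n):
    r=env.read_camera(n); R=cv2.Rodrigues(np.array(r["rvec"]))[0]
    return r["frame"],np.array(r["intrinsics"]),R,np.array(r["tvec"]).ravel()
def px2w(c,uv,z):
    _,K,R,t=c
    d=R.T@np.linalg.inv(K)@np.array([uv[0],uv[1],1.]); o=-R.T@t
    return o+d*(z-o[2])/d[2]
def w2px(c,p):
    _,K,R,t=c
    q=K@(R@np.array(p,float)+t); return q[:2]/q[2]
def zoom(c,x0,y0,w,h,s,fn):
    cv2.imwrite(fn,cv2.resize(c[0][y0:y0+h,x0:x0+w],None,fx=s,fy=s,interpolation=cv2.INTER_CUBIC))
E
python3 - <<'E'
from h import *
c=cam("top")
zoom(c,212,185,80,80,7,"pics/tz_block.png")
zoom(c,325,205,140,85,5,"pics/tz_mat.png")
for n,uv,z in [("spacer",(353.5,256),.024),("washer",(394,249),.010),("bush",(431,237),.026),("block",(252,225),.04),("tip",(252,224),.094),("motor",(128,178),.15),("relay",(475,169),.05)]: print(n,px2w(c,uv,z))
c=cam("scene"); zoom(c,340,170,80,70,8,"pics/sz_block.png")
E
```

```text
spacer [ 0.47129154 -0.03417976  0.024     ]
washer [ 0.49035135 -0.13671816  0.01      ]
bush [ 0.52359524 -0.22457065  0.026     ]
block [0.54222766 0.21913907 0.04      ]
tip [0.54586202 0.21050279 0.094     ]
motor [0.64260025 0.48265238 0.15      ]
relay [ 0.69218136 -0.32201136  0.05      ]
```

View pics/tz_block.png

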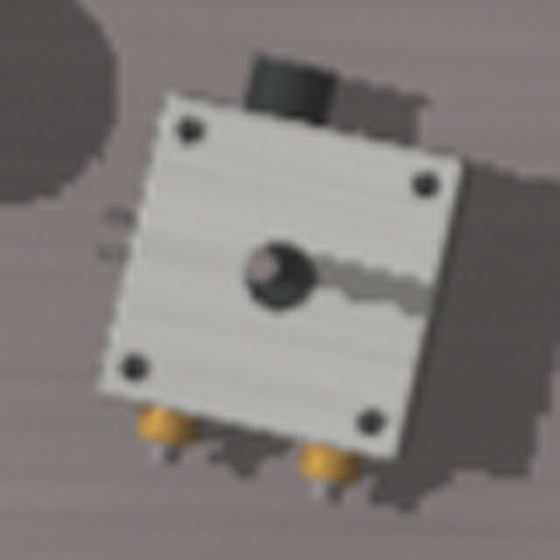

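View pics/tz_mat.png

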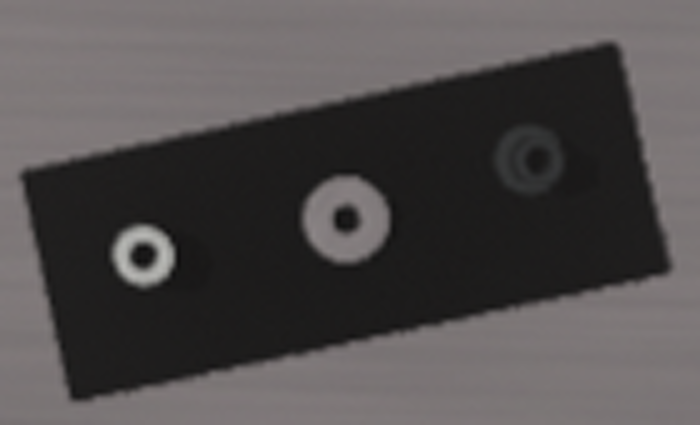

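View pics/sz_block.png

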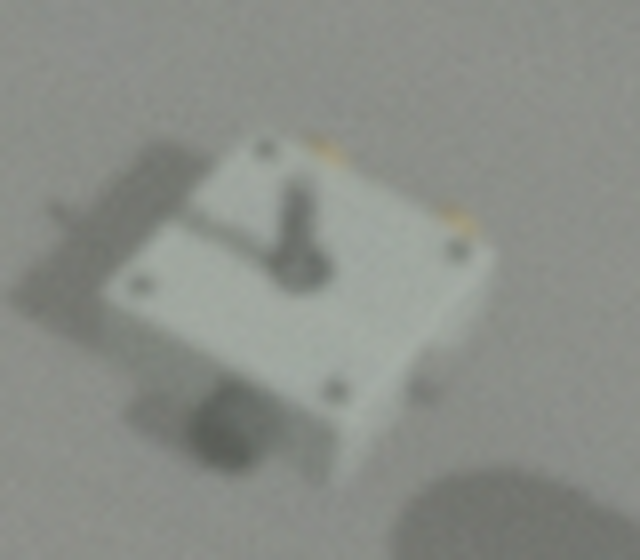

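The crop shows the stud's dark disc centred on the block at zoom (280,276). The light stud tip is at about (263,267), and the four corner holes are clear. Next I'll turn these into positions.

Run:
```python
from h import *
c=cam("top")
f=lambda X,Y,s,x0,y0:((X+.5)/s-.5+x0,(Y+.5)/s-.5+y0)
b=lambda X,Y:f(X,Y,7,212,185); m=lambda X,Y:f(X,Y,5,325,205)
print("campos",-c[2].T@c[3])
H=[px2w(c,b(*p),.04) for p in [(190,130),(425,185),(371,421),(134,367)]]
print("centre",np.mean(H,0)); C=[px2w(c,b(*p),.04) for p in [(172,93),(463,158),(397,458),(100,391)]]
print("corners centre",np.mean(C,0),[np.linalg.norm(C[i]-C[i-1]) for i in range(4)])
d=C[1]-C[0];print("edge yaw",np.degrees(np.arctan2(d[1],d[0])))
print("disc",px2w(c,b(280,276),.04),"tip",px2w(c,b(263,267),.094))
print("spacer",px2w(c,m(143.5,255),.024)); print("washer",px2w(c,m(346,219.5),.010))
print("bush flange",px2w(c,m(528.5,159),.009),"top hole",px2w(c,m(538,158),.026))
M=[px2w(c,m(*p),.004) for p in [(22,172),(617,42),(670,268),(73,401)]]
print("mat",np.mean(M,0),[np.linalg.norm(M[i]-M[i-1]) for i in range(4)]);d=M[0]-M[1];print(np.degrees(np.arctan2(d[1],d[0])))
```

```text
campos [0.56693143 0.05303311 1.07015617]
centre [0.54482368 0.22032582 0.04      ]
corners centre [0.54515384 0.21929431 0.04      ] [np.float64(0.10827718294244223), np.float64(0.10600708510884624), np.float64(0.10813457471046235), np.float64(0.107889621832112)]
edge yaw -101.15248844045037
disc [0.54466934 0.22027752 0.04      ] tip [0.54869944 0.21731505 0.094     ]
spacer [ 0.47226949 -0.03366218  0.024     ]
washer [ 0.4915926  -0.13619501  0.01      ]
bush flange [ 0.52435102 -0.22731851  0.009     ] top hole [ 0.52565024 -0.2274953   0.026     ]
mat [ 0.49057716 -0.13664928  0.004     ] [np.float64(0.118462642480686), np.float64(0.308482979241705), np.float64(0.11666589821203437), np.float64(0.3083610518208732)]
103.80639596171602
```

```bash
cat >> h.py <<'E'
from scipy.spatial.transform import Rotation as Ro
def pose():
    o=env.get_obs(); return np.array(o["tool_pos"]),Ro.from_euler("xyz",o["tool_rot"],degrees=True),o
def go(x,y,z,yaw=None):
    p,R,o=pose(); d=R.inv().apply(np.array([x,y,z])-p)
    rv=None
    if yaw is not None: rv=(R.inv()*Ro.from_euler("xyz",[180,0,yaw],degrees=True)).as_rotvec(degrees=True)
    print("shift",np.round(d,4),"rot",None if rv is None else np.round(rv,2),"dist",round(np.linalg.norm(d),4))
E
python3 - <<'E'
from h import *
c=cam("wrist"); p,R,o=pose()
print("cam in tool",R.inv().apply(-c[2].T@c[3]-p)); print("cam axes in tool\n",(R.inv().as_matrix()@c[2].T).round(3))
go(.50,-.034,.17,90);
E
```

```text
cam in tool [ 0.0834496   0.0003311  -0.19376414]
cam axes in tool
 [[-0.    -0.954 -0.301]
 [ 1.    -0.    -0.001]
 [ 0.001 -0.301  0.954]]
shift [ 0.4632 -0.4586  0.0213] rot [-2.000e-02 -1.000e-02 -7.145e+01] dist 0.6522
```

>>> servo_tool(
  increments=[
    [[0.463,-0.459,0.04,0,0,-71.45,1],[0.463,-0.459,0.04,0,0,-71.45,1],[0.463,-0.459,0.04,0,0,-71.45,1],[0.463,-0.459,0.04,0,0,-71.45,1],[0.463,-0.459,0.04,0,0,-71.45,1],[0.463,-0.459,0.04,0,0,-71.45,1],[0.463,-0.459,0.04,0,0,-71.45,1],[0.463,-0.459,0.04,0,0,-71.45,1],[0.463,-0.459,0.04,0,0,-71.45,1],[0.463,-0.459,0.04,0,0,-71.45,1],[0.463,-0.459,0.04,0,0,-71.45,1],[0.463,-0.459,0.04,0,0,-71.45,1],[0.463,-0.459,0.04,0,0,-71.45,1],[0.463,-0.459,0.04,0,0,-71.45,1],[0.463,-0.459,0.04,0,0,-71.45,1],[0.463,-0.459,0.04,0,0,-71.45,1]],
  ],
)

```text
time_s: 1.95
tool_pos: [0.4993, -0.0352, 0.1512]
tool_rot: [-180.0, 0.0, 89.9]
force: [0.2, -1.1, -0.8]
grip_width: 0.0871
```

Run:
```python
from h import *
c=cam("wrist"); p,R,o=pose(); print(p,o["tool_rot"],o["time_s"],o["force"])
cv2.imwrite("pics/w1.png",c[0])
print("spacer",w2px(c,[.4723,-.0337,.024]),"washer",w2px(c,[.4916,-.1362,.01]),"tcp",w2px(c,p))
```

```text
[ 0.49919194 -0.03568995  0.15123528] [-1.79971421e+02  5.28829221e-02  8.98494296e+01] 2.0 [ 0.16641843 -0.49523862 -0.90976922]
spacer [299.72927471 184.49160079] washer [317.30482723 257.48041792] tcp [322.53016001 229.61669386]
```

View pics/w1.png

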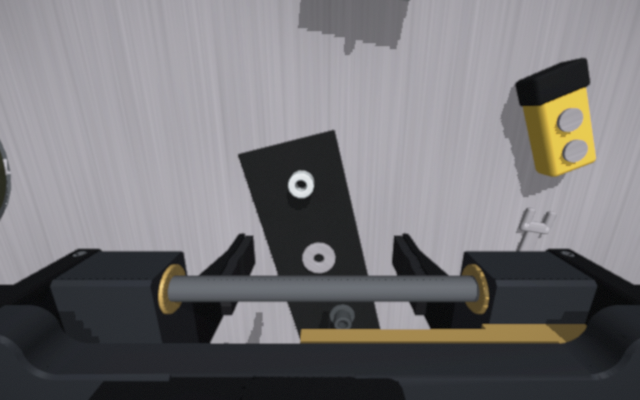

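The wrist view shows the spacer at (301,184) and the washer at (318,257). Both are within 1–2 px of where the top camera puts them. Now I'll grasp the spacer.

Run:
```python
from h import *
c=cam("wrist");print(px2w(c,(301,184),.024),px2w(c,(318.7,257.5),.01))
go(.4725,-.0337,.009,90)
```

```text
[ 0.47374538 -0.033572    0.024     ] [ 0.49327194 -0.13672561  0.01      ]
shift [ 0.0021 -0.0267  0.1423] rot [-0.02  0.05 -0.18] dist 0.1448
```

>>> servo_tool(
  increments=[
    [[0.002,-0.0265,0.05,0,0,-0.2,1],[0.002,-0.0265,0.09,0,0,-0.2,1],[0.002,-0.0265,0.13,0,0,-0.2,1],[0.002,-0.0265,0.142,0,0,-0.2,1],[0.002,-0.0265,0.142,0,0,-0.2,1],[0.002,-0.0265,0.142,0,0,-0.2,-1],[0.002,-0.0265,0.142,0,0,-0.2,-1],[0.002,-0.0265,0.142,0,0,-0.2,-1],[0.002,-0.0265,0.142,0,0,-0.2,-1],[0.002,-0.0265,0.142,0,0,-0.2,-1],[0.002,-0.0265,0.142,0,0,-0.2,-1],[0.002,-0.0265,0.142,0,0,-0.2,-1]],
  ],
  squeeze=15,
)

```text
time_s: 3.25
tool_pos: [0.4732, -0.0318, 0.0094]
tool_rot: [-180.0, 0.0, 90.2]
force: [-0.7, -0.1, -0.6]
grip_width: 0.0388
```

Run:
```python
from h import *
p,R,o=pose(); print(p,o["tool_rot"],o["time_s"],o["force"],o["grip_width"])
go(.50,.2173-.07,.14,90)
```

```text
[ 0.4731509  -0.031798    0.00937683] [-1.79998968e+02  9.75609052e-03  9.02069045e+01] 3.25 [-0.66240951 -0.12894929 -0.57359671] 0.03879438398244043
shift [ 0.179   0.0275 -0.1307] rot [-0.    0.01  0.21] dist 0.2233
```

>>> servo_tool(
  increments=[
    [[0,0,0,0,0,0,-1],[0,0,0,0,0,0,-1],[0,0,0,0,0,0,-1],[0,0,0,0,0,0,-1]],
  ],
)

```text
time_s: 3.65
tool_pos: [0.4732, -0.0318, 0.0093]
tool_rot: [-180.0, 0.0, 90.2]
force: [-0.2, 0.7, 0.4]
grip_width: 0.0074
```

Run:
```python
from h import *
c=cam("wrist");cv2.imwrite("pics/w2.png",c[0])
p,R,o=pose(); print(p,o["tool_rot"],o["time_s"],o["force"],o["grip_width"])
```

```text
[ 0.47318568 -0.03175212  0.00931113] [-1.79997166e+02  5.07183599e-04  9.02050982e+01] 3.7 [0.02909509 0.69707028 0.27697263] 0.004588263507146829
```

View pics/w2.png

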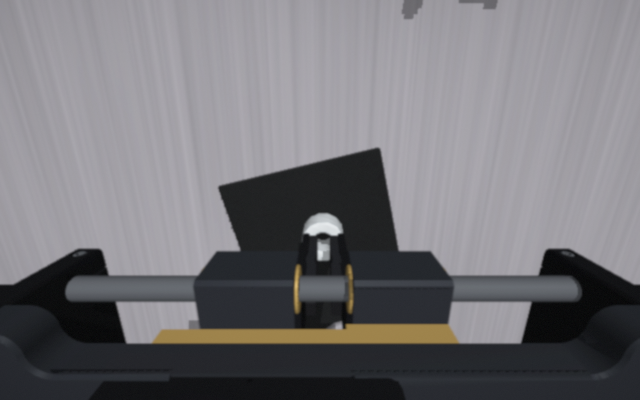

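The fingers have shut to about 5 mm and the spacer shows ahead of them at about (323,222). It has slipped out, or it was never between the pads. I'll open, lift and look.

>>> servo_tool(
  increments=[
    [[0,0,0,0,0,0,0.3],[0,0,0,0,0,0,0.3],[0,0,-0.03,0,0,0,0.3],[0,0,-0.08,0,0,0,1],[0,0,-0.12,0,0,0,1],[0,0,-0.12,0,0,0,1]],
  ],
)

```text
time_s: 4.3
tool_pos: [0.4775, -0.032, 0.135]
tool_rot: [179.4, 0.2, 90.2]
force: [1.2, -0.3, 0.2]
grip_width: 0.0446
```

Run:
```python
from h import *
c=cam("wrist");cv2.imwrite("pics/w3.png",c[0])
p,R,o=pose(); print(p,o["tool_rot"],o["time_s"],o["force"],o["grip_width"])
c=cam("top");zoom(c,325,205,140,85,5,"pics/t3.png")
```

```text
[ 0.47554346 -0.03210082  0.13218845] [1.79659555e+02 1.28601566e-01 9.01907846e+01] 4.35 [-0.21744359 -0.16449546 -0.59930385] 0.04822115354931826
```

View pics/w3.png

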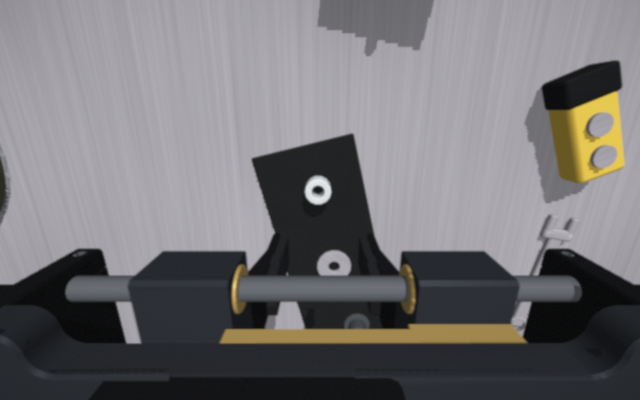

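View pics/t3.png

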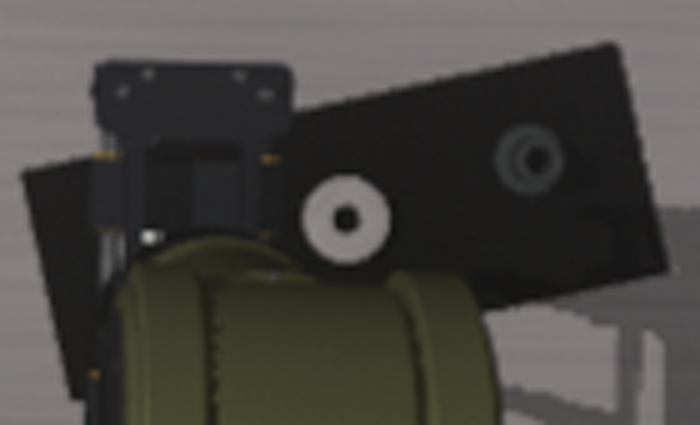

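The wrist view now shows the spacer at (318,190), still upright on the mat. I'll project the fingertip box to check where the fingers really are.

Run:
```python
from h import *
c=cam("wrist"); p,R,o=pose(); print(p,o["tool_rot"],o["time_s"],o["grip_width"])
g=o["grip_width"]/2
im=cv2.resize(c[0],None,fx=2,fy=2,interpolation=cv2.INTER_CUBIC)
for z,col in [(0,(0,0,255)),(-.019,(0,255,0)),(-.04,(255,0,0))]:
  for y in (-g,g):
    for x in (-.0095,0,.0095):
      q=w2px(c,p+R.apply([x,y,z])); cv2.circle(im,tuple(int(round(2*a+.5)) for a in q),3,col,-1)
im=im[330:730,240:1040]; cv2.imwrite("pics/w4.png",im)
print("spacer",px2w(c,(318,190),.024))
```

```text
[ 0.4727586  -0.03196206  0.12887771] [-1.79968574e+02  2.89224784e-02  9.01965189e+01] 4.45 0.05641864804536744
spacer [ 0.4687532  -0.03151868  0.024     ]
```

View pics/w4.png

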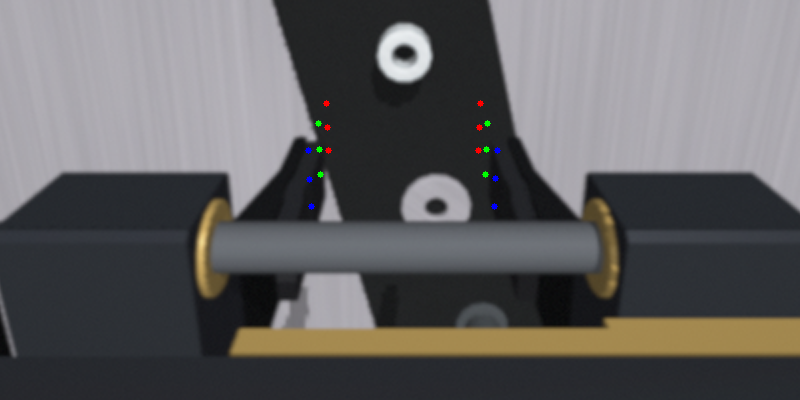

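The projected TCP box doesn't match the fingers in the picture. The visible tips look about 30 mm shorter than the reported TCP, so the jaws probably closed above the spacer. I'll check with the scene camera.

Run:
```python
from h import *
c=cam("scene"); p,R,o=pose(); print(p,o["grip_width"])
q=w2px(c,p); print(q)
im=cv2.resize(c[0],None,fx=5,fy=5,interpolation=cv2.INTER_CUBIC)
g=o["grip_width"]/2
for z,col in [(0,(0,0,255)),(-.019,(0,255,0)),(-.04,(255,0,0)),(-.07,(0,255,255))]:
  for y in (-g,g):
      a=w2px(c,p+R.apply([0,y,z])); cv2.circle(im,tuple(int(round(5*v+2)) for v in a),3,col,-1)
x0,y0=int(5*q[0])-350,int(5*q[1])-350; im=im[max(0,y0):y0+500,x0:x0+700]; cv2.imwrite("pics/s5.png",im)
c=cam("wrist"); zoom(c,240,200,170,110,4.6,"pics/w5.png")
```

```text
[ 0.47215881 -0.03180994  0.12816063] 0.060377163982526495
[312.53236728 141.81918672]
```

View pics/s5.png

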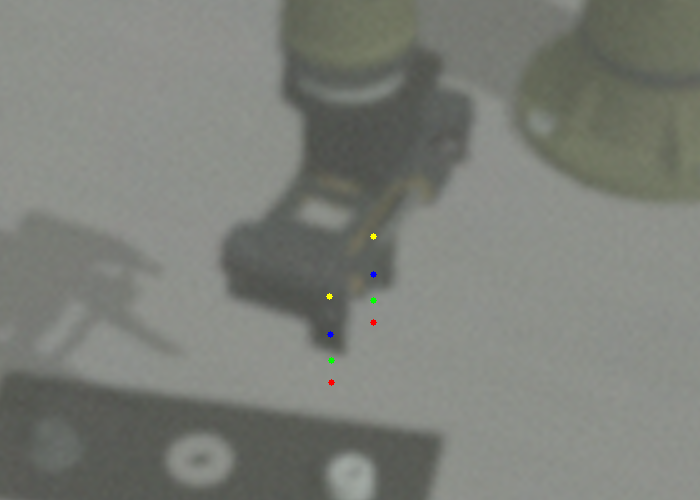

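View pics/w5.png

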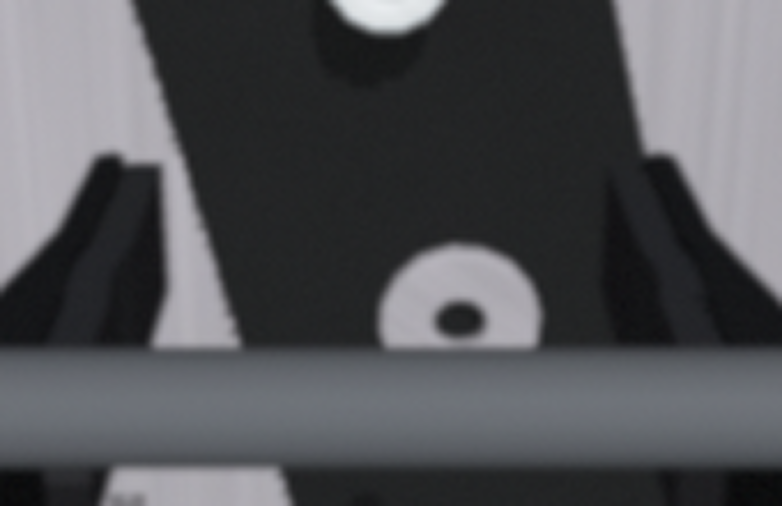

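Both cameras agree that the fingertips end roughly 30 mm behind the reported TCP. The jaws shutting over a 24 mm high part at a reported z of 9 mm proves an offset of at least 15 mm. I'll go down to reported z −5 mm, where the tip is still at least 10 mm up, and then feel in small steps.

>>> servo_tool(
  increments=[
    [[0,-0.0035,0.04,0,0,0,1],[0,-0.0035,0.08,0,0,0,1],[0,-0.0035,0.11,0,0,0,1],[0,-0.0035,0.125,0,0,0,1],[0,-0.0035,0.131,0,0,0,1],[0,-0.0035,0.131,0,0,0,1],[0,-0.0035,0.131,0,0,0,1]],
  ],
)

```text
time_s: 5.25
tool_pos: [0.4701, -0.0317, -0.0013]
tool_rot: [180.0, -0.0, 90.2]
force: [0.5, -0.8, 0.8]
grip_width: 0.0869
```

Run:
```python
from h import *
c=cam("wrist"); p,R,o=pose(); print(p,o["tool_rot"],o["time_s"],o["force"],o["grip_width"])
zoom(c,160,130,320,190,2.5,"pics/w6.png")
```

```text
[ 0.47045778 -0.03181336 -0.0009287 ] [1.79924480e+02 1.63582712e-02 9.02056192e+01] 5.3 [0.74136077 0.08693236 0.77182765] 0.08736129390423464
```

View pics/w6.png

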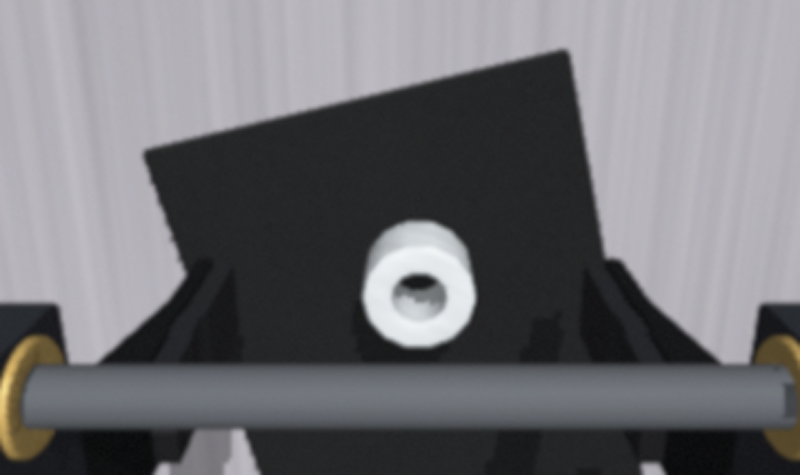

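The reported z is −1 mm, below the mat top, with no contact force, so the offset is confirmed. The spacer's top face is at about px (327.6,248.4), midway between the pads. I'll go down another 19 mm in small steps.

>>> servo_tool(
  increments=[
    [[0,0,0.008,0,0,0,1],[0,0,0.014,0,0,0,1],[0,0,0.019,0,0,0,1],[0,0,0.019,0,0,0,1]],
  ],
)

```text
time_s: 5.7
tool_pos: [0.4689, -0.0317, -0.0215]
tool_rot: [-179.9, -0.0, 90.2]
force: [0.2, -1.4, -0.1]
grip_width: 0.0869
```

Run:
```python
from h import *
c=cam("wrist"); p,R,o=pose(); print(p,o["tool_rot"],o["time_s"],o["force"],o["grip_width"])
print(o["qpos"])
zoom(c,160,130,320,190,2.5,"pics/w7.png")
```

```text
[ 0.46923186 -0.03172039 -0.02111974] [-1.79945608e+02 -1.24931794e-02  9.02111353e+01] 5.75 [ 0.0914129  -0.00748046  0.76841295] 0.08695245218236249
[ 38.47674336  13.512706   -40.63015971 119.36899979  11.28938752
  50.89870847  -8.33350309]
```

View pics/w7.png

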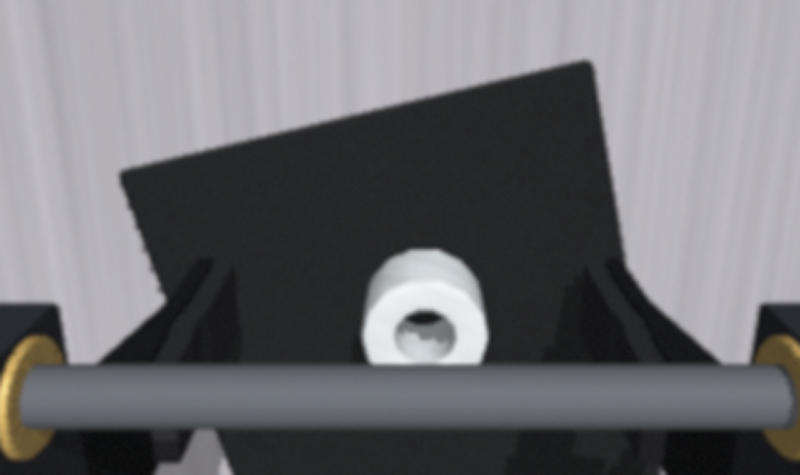

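>>> servo_tool(
  increments=[
    [[0,0,0,0,0,0,-1],[0,0,0,0,0,0,-1],[0,0,0,0,0,0,-1],[0,0,0,0,0,0,-1],[0,0,0,0,0,0,-1],[0,0,0,0,0,0,-1],[0,0,0,0,0,0,-1],[0,0,0,0,0,0,-1],[0,0,0,0,0,0,-1]],
  ],
  squeeze=15,
)

```text
time_s: 6.65
tool_pos: [0.4698, -0.0318, -0.0207]
tool_rot: [180.0, 0.0, 90.2]
force: [0.9, -1.1, 0.4]
grip_width: 0.0298
```

Run:
```python
from h import *
c=cam("wrist"); p,R,o=pose(); print(p,o["tool_rot"],o["time_s"],o["force"],o["grip_width"])
zoom(c,160,130,320,190,2.5,"pics/w8.png")
```

```text
[ 0.46979863 -0.03182699 -0.02062078] [1.79988908e+02 5.09408557e-03 9.02037629e+01] 6.7 [0.48933292 0.35881277 0.55212237] 0.02972975681969927
```

View pics/w8.png

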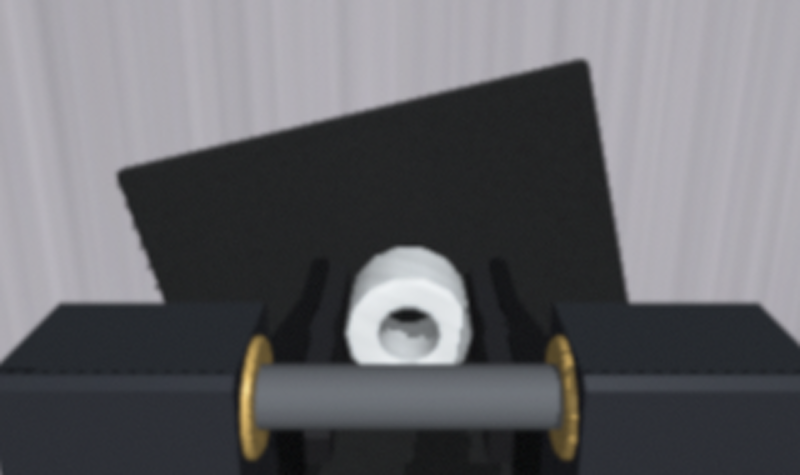

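The spacer is gripped at 29.8 mm opening, its face at about px (323,260), centred in the jaws. I'll lift and move near the stud for a close look.

>>> servo_tool(
  increments=[
    [[0,0,-0.03,0,0,0.2,-1],[0,0,-0.07,0,0,0.2,-1],[0.03,0.01,-0.11,0,0,0.2,-1],[0.07,0.03,-0.125,0,0,0.2,-1],[0.11,0.05,-0.125,0,0,0.2,-1],[0.15,0.07,-0.125,0,0,0.2,-1],[0.185,0.079,-0.125,0,0,0.2,-1],[0.197,0.079,-0.125,0,0,0.2,-1],[0.197,0.079,-0.125,0,0,0.2,-1],[0.197,0.079,-0.125,0,0,0.2,-1],[0.197,0.079,-0.125,0,0,0.2,-1]],
  ],
)

```text
time_s: 7.8
tool_pos: [0.548, 0.1629, 0.1041]
tool_rot: [-180.0, 0.1, 89.8]
force: [-0.5, -0.9, 0.5]
grip_width: 0.0296
```

Run:
```python
from h import *
c=cam("wrist"); p,R,o=pose(); print(p,o["tool_rot"],o["time_s"],o["force"],o["grip_width"])
cv2.imwrite("pics/w9.png",c[0])
print(w2px(c,[.5487,.2173,.094]))
zoom(c,240,90,200,150,4,"pics/w9z.png")
```

```text
[0.54812728 0.16295444 0.10417849] [-1.79995701e+02  1.00256051e-01  8.98312053e+01] 7.85 [-0.89013592 -0.0272715   0.46169428] 0.029915874624724437
[323.31974751 152.81741264]
```

View pics/w9.png

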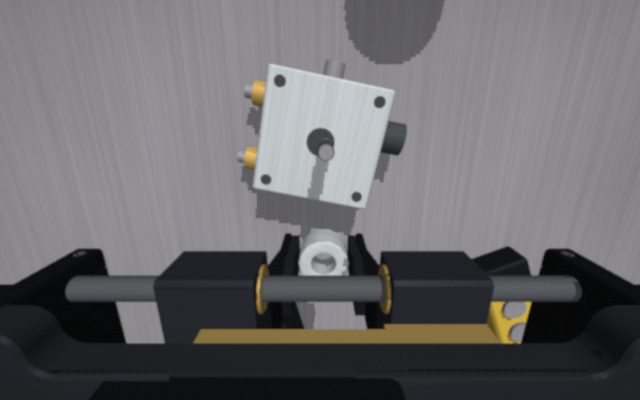

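View pics/w9z.png

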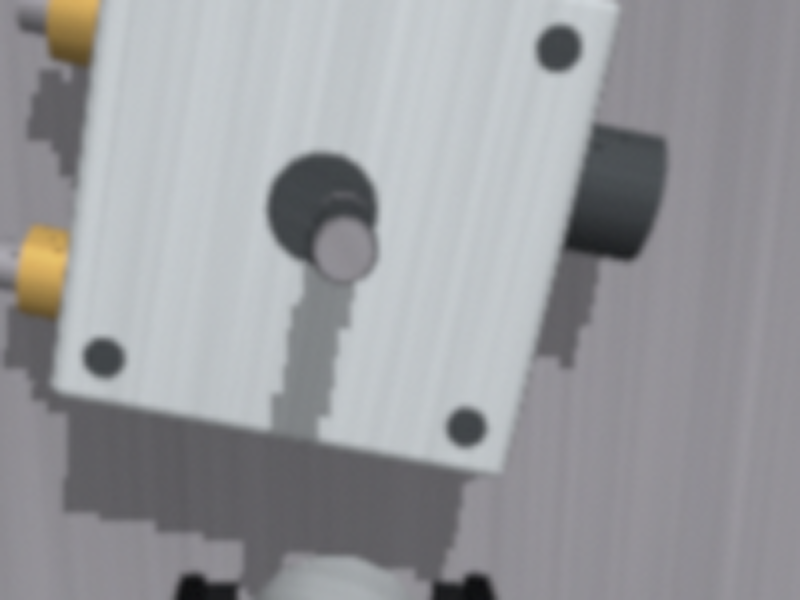

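The stud tip is at px (326.2,151.6) and its disc centre at about (320.5,142). The held spacer's top face is at about (322,261). Next I'll compute both in the same camera.

Run:
```python
from h import *
c=cam("wrist"); p,R,o=pose(); print(p,o["time_s"])
zoom(c,290,220,70,70,8,"pics/w10.png")
t=px2w(c,(326.2,151.6),.094);d=px2w(c,(320.4,141.8),.04)
holes=[px2w(c,q,.04) for q in [(279.5,81),(379.5,101.5),(356.3,196.5),(265.5,179.2)]]
print("tip",t,"disc",d,"holes",np.mean(holes,0),[np.linalg.norm(holes[i]-holes[i-1]) for i in range(4)])
print("tip-tool",R.inv().apply(t-p))
for q in [(0,0),(.001,0),(-.001,0)]:
    print(w2px(c,p+R.apply([q[0],q[1],-.0447])))
```

```text
[0.54814569 0.16324962 0.1042659 ] 7.9
tip [0.55086545 0.21824394 0.094     ] disc [0.54620487 0.21957734 0.04      ] holes [0.5460196  0.21934145 0.04      ] [np.float64(0.08598439601977637), np.float64(0.08631061347793069), np.float64(0.08646871437371073), np.float64(0.08643223372573886)]
tip-tool [0.05501675 0.00256642 0.0101849 ]
[322.44510741 258.70133976]
[322.44295064 257.17555226]
[322.44725644 260.22164719]
```

View pics/w10.png

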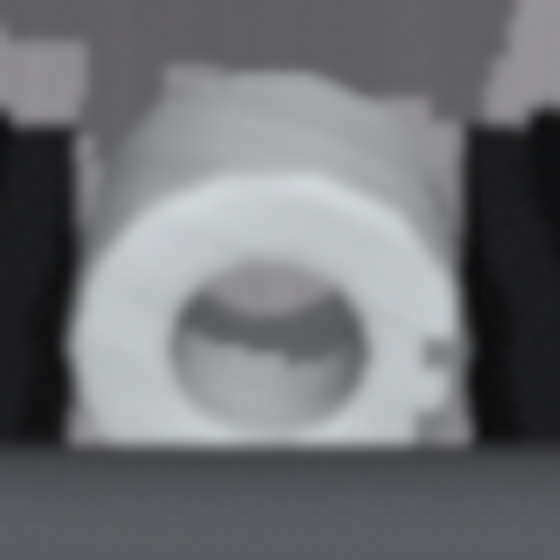

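>>> servo_tool(
  increments=[
    [[0.03,0.0023,0.005,0,0,0,-1],[0.0575,0.0023,0.015,0,0,0,-1],[0.0575,0.0023,0.022,0,0,0,-1],[0.0575,0.0023,0.022,0,0,0,-1],[0.0575,0.0023,0.022,0,0,0,-1]],
  ],
)

```text
time_s: 8.4
tool_pos: [0.5507, 0.2209, 0.0822]
tool_rot: [-180.0, 0.1, 89.9]
force: [0.8, -0.3, -0.1]
grip_width: 0.0297
```

Run:
```python
from h import *
c=cam("wrist"); p,R,o=pose(); print(p,o["tool_rot"],o["time_s"],o["force"],o["grip_width"])
zoom(c,270,200,110,80,7,"pics/w11.png")
c=cam("scene"); 
q=w2px(c,[.549,.218,.094]);x,y=int(q[0]),int(q[1]);zoom(c,x-45,y-40,90,80,8,"pics/s11.png")
```

```text
[0.55095358 0.22100477 0.08249735] [1.79976600e+02 6.90758817e-02 8.98601058e+01] 8.45 [-0.0296205  -0.17095035 -0.03354961] 0.029994439569630847
```

View pics/w11.png

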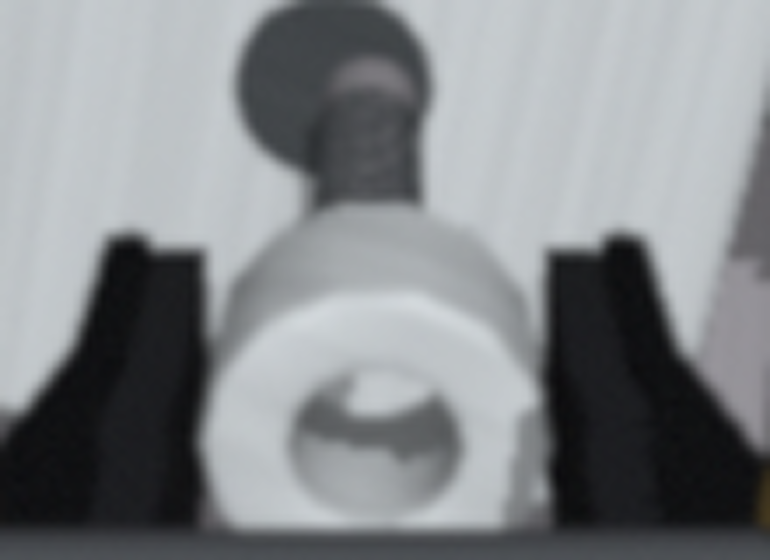

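View pics/s11.png

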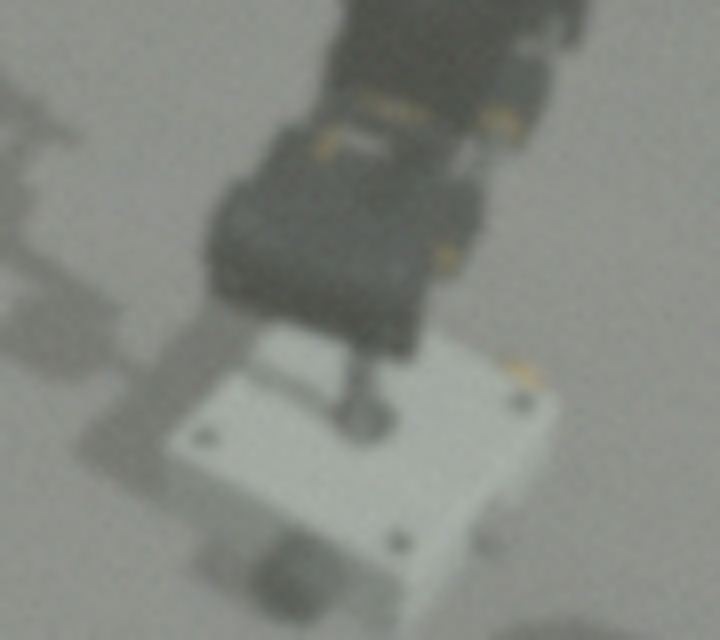

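The wrist view shows the stud's body at u≈322.2 running under the held spacer, whose bore centre is at u≈323.3. That calls for about a −0.5 mm trim in tool y. I'll now lower gently until the underside is 5 mm below the tip, which gives at most 8 N if I've missed.

>>> servo_tool(
  increments=[
    [[0,-0.0005,0.006,0,0,0,-1],[0,-0.0005,0.01,0,0,0,-1],[0,-0.0005,0.013,0,0,0,-1],[0,-0.0005,0.016,0,0,0,-1],[0,-0.0005,0.018,0,0,0,-1],[0,-0.0005,0.018,0,0,0,-1]],
  ],
)

```text
time_s: 9.1
tool_pos: [0.5498, 0.2222, 0.0639]
tool_rot: [-180.0, 0.1, 90.0]
force: [-0.1, -1.6, 0.7]
grip_width: 0.0298
```

Run:
```python
from h import *
c=cam("wrist"); p,R,o=pose(); print(p,o["tool_rot"],o["time_s"],o["force"],o["wrist_torque"],o["grip_width"])
zoom(c,270,200,110,80,7,"pics/w12.png")
```

```text
[0.54982411 0.22224224 0.06404682] [-1.79980188e+02  5.80167723e-02  8.99782730e+01] 9.15 [-0.26639906 -3.00064395  0.58310507] [-0.52712419 -0.08495951 -0.02378129] 0.029825770248659893
```

View pics/w12.png

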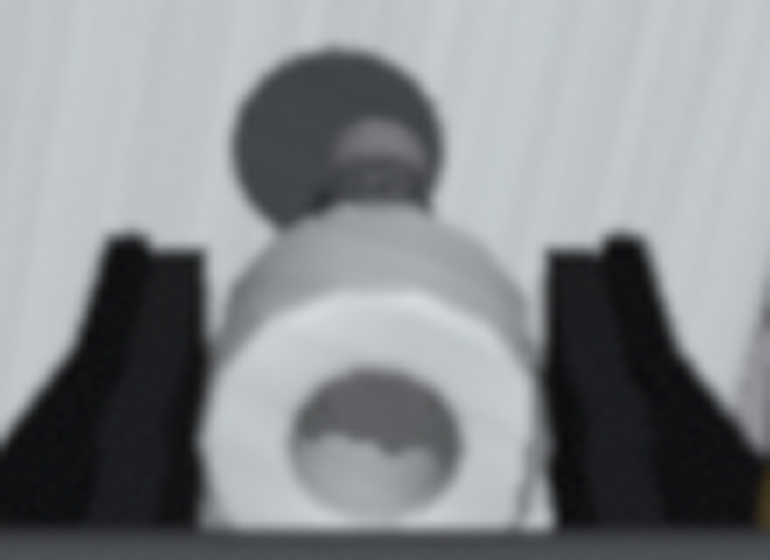

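The spacer has gone 5 mm past the tip with only 0.6 N vertical force, so the stud is in the bore. A side force Fy of −3 N says it is rubbing, so I'll ease −1 mm along tool x and continue down.

>>> servo_tool(
  increments=[
    [[-0.001,0,0,0,0,0,-1],[-0.001,0,0,0,0,0,-1],[-0.001,0,0.003,0,0,0,-1],[-0.001,0,0.006,0,0,0,-1]],
  ],
)

```text
time_s: 9.55
tool_pos: [0.55, 0.2221, 0.0583]
tool_rot: [180.0, -0.0, 90.0]
force: [0.3, -0.8, 0.5]
grip_width: 0.0297
```

Run:
```python
from h import *
p,R,o=pose(); print(p,o["tool_rot"],o["time_s"],o["force"],o["wrist_torque"],o["grip_width"])
```

```text
[0.55000148 0.22205527 0.05833399] [ 1.79968615e+02 -1.41237533e-03  9.00041604e+01] 9.55 [ 0.31379862 -0.83286021  0.49214437] [-0.31628625 -0.20822107  0.02358757] 0.02967321874938736
```

>>> servo_tool(
  increments=[
    [[-0.0003,0,0.008,0,0,0,-1],[-0.0003,0,0.016,0,0,0,-1],[-0.0003,0,0.024,0,0,0,-1],[-0.0003,0,0.03,0,0,0,-1],[-0.0003,0,0.035,0,0,0,-1],[-0.0003,0,0.038,0,0,0,-1],[-0.0003,0,0.039,0,0,0,-1]],
  ],
)

```text
time_s: 10.25
tool_pos: [0.5495, 0.2218, 0.0189]
tool_rot: [-180.0, 0.0, 90.0]
force: [0.1, -0.7, 0.2]
grip_width: 0.0301
```

Run:
```python
from h import *
p,R,o=pose(); print(p,o["tool_rot"],o["time_s"],o["force"],o["wrist_torque"],o["grip_width"])
```

```text
[0.54950958 0.22175379 0.01890324] [-1.79967303e+02  2.96513931e-03  9.00128136e+01] 10.25 [ 0.14468789 -0.67777046  0.16884747] [-0.17337288 -0.13545618 -0.02424885] 0.030055843541801755
```

>>> servo_tool(
  increments=[
    [[0,0,0.001,0,0,0,-1],[0,0,0.002,0,0,0,-1],[0,0,0.003,0,0,0,-1],[0,0,0.003,0,0,0,-1]],
  ],
)

```text
time_s: 10.65
tool_pos: [0.5498, 0.2218, 0.0163]
tool_rot: [180.0, -0.0, 90.0]
force: [0.4, -0.1, -0.5]
grip_width: 0.0297
```

Run:
```python
from h import *
p,R,o=pose(); print(p,o["tool_rot"],o["time_s"],o["force"],o["wrist_torque"],o["grip_width"])
```

```text
[0.54978169 0.22180819 0.01633917] [ 1.79992507e+02 -5.27566358e-03  9.00099004e+01] 10.65 [ 0.4342455  -0.06523442 -0.48821405] [-0.05038806 -0.18141227 -0.00913444] 0.029713365809483073
```

>>> servo_tool(
  increments=[
    [[0,0,0.0008,0,0,0,-1],[0,0,0.0012,0,0,0,-1]],
  ],
)

```text
time_s: 10.85
tool_pos: [0.5498, 0.2218, 0.0154]
tool_rot: [180.0, 0.0, 90.0]
force: [-0.9, -0.2, 3.6]
grip_width: 0.0294
```

Run:
```python
from h import *
p,R,o=pose(); print(p,o["tool_rot"],o["time_s"],o["force"],o["wrist_torque"],o["grip_width"])
```

```text
[0.54984791 0.22177433 0.01535405] [1.79991909e+02 2.82181290e-03 9.00036254e+01] 10.85 [-0.90279244 -0.20012628  3.57291565] [-0.18429679  0.10236867 -0.02787447] 0.029448625505825186
```

Contact is at 3.6 N with the underside at 40 mm, so the spacer is seated. I'll release and lift.

>>> servo_tool(
  increments=[
    [[0,0,-0.0008,0,0,0,0],[0,0,-0.0008,0,0,0,0.1],[0,0,-0.0008,0,0,0,0.1],[0,0,-0.0008,0,0,0,0.1],[0,0,-0.02,0,0,0,0.2],[0,0,-0.06,0,0,0,0.4],[0,0,-0.1,0,0,0,0.4],[-0.04,0,-0.12,0,0,0,0.4],[-0.05,0,-0.12,0,0,0,0.4]],
  ],
)

```text
time_s: 11.75
tool_pos: [0.5527, 0.1684, 0.1384]
tool_rot: [179.7, 0.1, 89.8]
force: [-0.7, -0.9, 0.1]
grip_width: 0.0604
```

Run:
```python
from h import *
c=cam("wrist"); p,R,o=pose(); print(p,o["tool_rot"],o["time_s"],o["force"],o["grip_width"])
zoom(c,220,80,200,150,4,"pics/w13.png")
go(.4925,-.1355,.06,90)
```

```text
[0.55168986 0.16704388 0.13634096] [1.79828479e+02 1.67157570e-01 8.96838367e+01] 11.8 [ 0.33033877 -0.93899095 -0.52520751] 0.06085339919440551
shift [-0.3026 -0.0578  0.0771] rot [ 0.17  0.17 -0.32] dist 0.3176
```

View pics/w13.png

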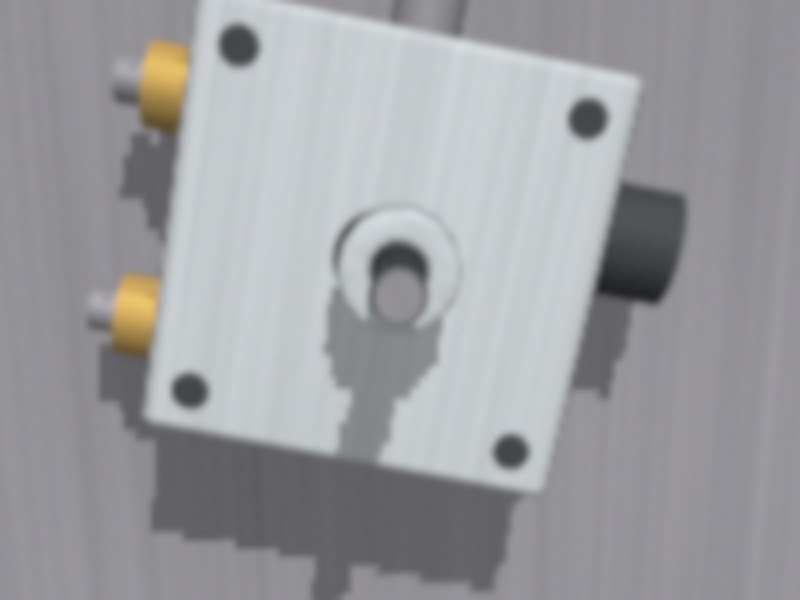

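The spacer sits flat on the block with the stud through it. Now the washer.

>>> servo_tool(
  increments=[
    [[-0.04,-0.01,0.01,0,0,-0.1,1],[-0.085,-0.018,0.02,0,0,-0.1,1],[-0.13,-0.026,0.03,0,0,-0.1,1],[-0.175,-0.034,0.04,0,0,-0.1,1],[-0.22,-0.043,0.05,0,0,-0.1,1],[-0.26,-0.05,0.07,0,0,-0.1,1],[-0.29,-0.057,0.085,0,0,-0.1,1],[-0.3,-0.057,0.085,0,0,-0.1,1],[-0.3,-0.057,0.085,0,0,-0.1,1],[-0.3,-0.057,0.085,0,0,-0.1,1]],
  ],
)

```text
time_s: 12.8
tool_pos: [0.4937, -0.1261, 0.0504]
tool_rot: [180.0, -0.1, 90.2]
force: [-0.0, 0.6, -0.1]
grip_width: 0.0873
```

Run:
```python
from h import *
c=cam("wrist"); p,R,o=pose(); print(p,o["tool_rot"],o["time_s"],o["force"],o["grip_width"])
zoom(c,160,130,320,190,2.5,"pics/w14.png")
```

```text
[ 0.49389009 -0.12588976  0.05065832] [ 1.79931212e+02 -4.76751128e-02  9.02761044e+01] 12.85 [-0.46212619  0.16198935  0.52299548] 0.08708369786680502
```

View pics/w14.png

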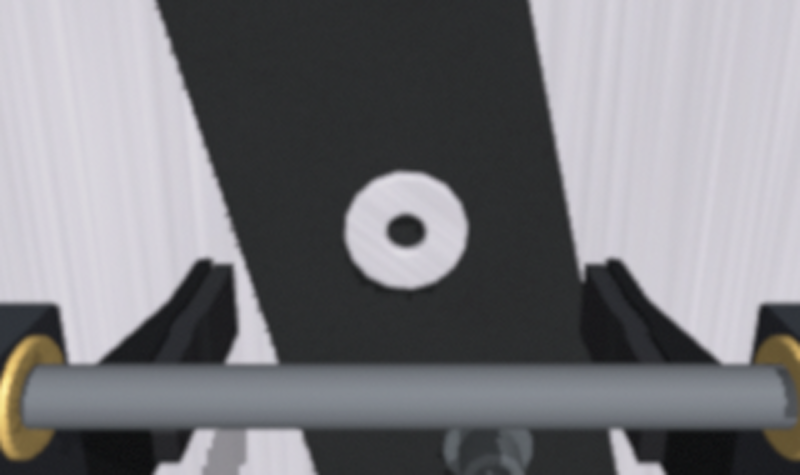

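Run:
```python
from h import *
c=cam("wrist"); p,R,o=pose()
w=px2w(c,(322.2,221.8),.010); print(p,w,R.inv().apply(w-p))
```

```text
[ 0.49389875 -0.12597694  0.05075772] [ 0.49351906 -0.13634892  0.01      ] [-0.01038728 -0.00048573  0.0407527 ]
```

>>> servo_tool(
  increments=[
    [[-0.0105,-0.0005,0.03,0,0,0.2,1],[-0.0105,-0.0005,0.055,0,0,0.2,1],[-0.0105,-0.0005,0.067,0,0,0.2,1],[-0.0105,-0.0005,0.071,0,0,0.2,1],[-0.0105,-0.0005,0.072,0,0,0.2,1],[-0.0105,-0.0005,0.073,0,0,0.2,1],[-0.0105,-0.0005,0.073,0,0,0.2,1]],
  ],
)

```text
time_s: 13.6
tool_pos: [0.4932, -0.1389, -0.0219]
tool_rot: [179.9, 0.0, 89.9]
force: [-0.0, -0.4, 0.4]
grip_width: 0.0874
```

Run:
```python
from h import *
c=cam("wrist"); p,R,o=pose(); print(p,o["tool_rot"],o["time_s"],o["force"],o["grip_width"])
zoom(c,160,130,320,190,2.5,"pics/w15.png")
```

```text
[ 0.49304111 -0.13904248 -0.02199601] [1.79920630e+02 4.97893397e-02 8.99071389e+01] 13.65 [-0.48018798  0.29879133 -0.31138837] 0.0871551911268597
```

View pics/w15.png

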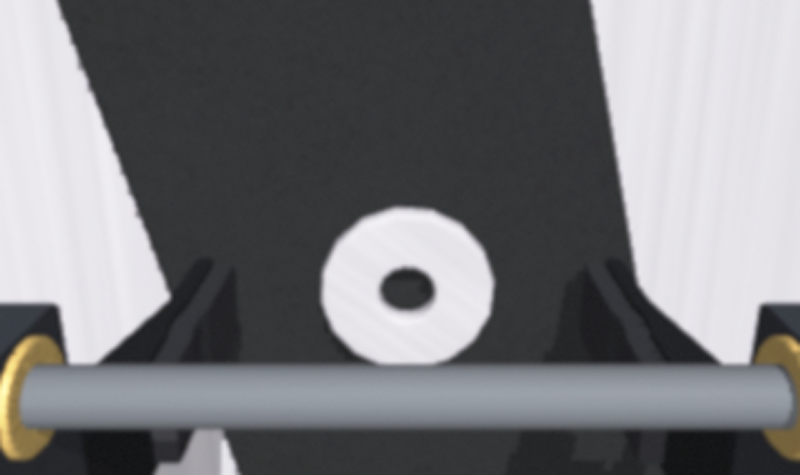

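>>> servo_tool(
  increments=[
    [[0.002,0,0.001,0,0,0,1],[0.002,0,0.002,0,0,0,1],[0.002,0,0.002,0,0,0,1]],
  ],
)

```text
time_s: 13.95
tool_pos: [0.4923, -0.1368, -0.0249]
tool_rot: [-180.0, 0.0, 89.9]
force: [0.1, 0.5, -1.1]
grip_width: 0.087
```

Run:
```python
from h import *
p,R,o=pose(); print(p,o["tool_rot"],o["time_s"],o["force"],o["grip_width"])
```

```text
[ 0.4922531  -0.13678043 -0.02487248] [-1.79995538e+02  6.90357396e-03  8.99103339e+01] 13.95 [ 0.09701164  0.51225367 -1.052134  ] 0.08696087842130122
```

No contact yet. Another 1.5 mm in fine steps.

>>> servo_tool(
  increments=[
    [[0,0,0.0008,0,0,0,1],[0,0,0.0015,0,0,0,1],[0,0,0.0015,0,0,0,1]],
  ],
)

```text
time_s: 14.25
tool_pos: [0.4922, -0.1369, -0.0265]
tool_rot: [-180.0, 0.0, 89.9]
force: [0.7, 0.2, -0.3]
grip_width: 0.0872
```

Run:
```python
from h import *
c=cam("wrist"); p,R,o=pose(); print(p,o["tool_rot"],o["time_s"],o["force"],o["grip_width"])
zoom(c,220,210,200,70,4,"pics/w16.png")
```

```text
[ 0.49225102 -0.13682213 -0.02646299] [-1.79989603e+02 -2.57099739e-03  8.99009271e+01] 14.3 [ 0.11425774 -0.59405905 -0.03376408] 0.08691879568878126
```

View pics/w16.png

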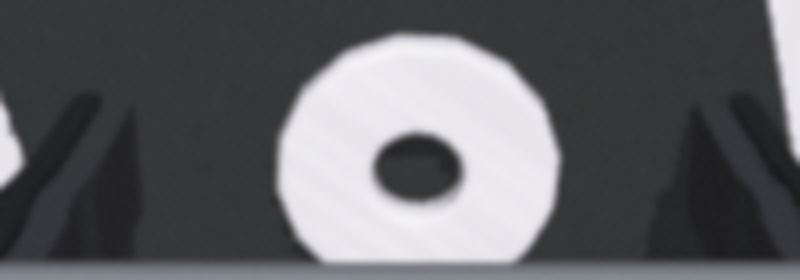

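Opening parallax puts the tips at z≈5–6 mm, beside the 4–10 mm thick washer, which is centred at zoom (418,168). I'll close.

>>> servo_tool(
  increments=[
    [[0,0,0,0,0,0,-1],[0,0,0,0,0,0,-1],[0,0,0,0,0,0,-1],[0,0,0,0,0,0,-1],[0,0,0,0,0,0,-1],[0,0,0,0,0,0,-1],[0,0,0,0,0,0,-1],[0,0,0,0,0,0,-1]],
  ],
  squeeze=15,
)

```text
time_s: 15.1
tool_pos: [0.4923, -0.1368, -0.0264]
tool_rot: [180.0, 0.0, 89.9]
force: [0.1, 0.1, -0.7]
grip_width: 0.0434
```

Run:
```python
from h import *
c=cam("wrist"); p,R,o=pose(); print(p,o["tool_rot"],o["time_s"],o["force"],o["grip_width"])
zoom(c,220,210,200,70,4,"pics/w17.png")
go(.5497,.2218-.05,.11,90)
```

```text
[ 0.49232257 -0.13682522 -0.02637373] [-1.79999967e+02  4.37522872e-03  8.99033053e+01] 15.15 [-0.16246016 -0.21836921  0.17863824] 0.04297582516726042
shift [ 0.3087  0.0569 -0.1364] rot [-0.   0.  -0.1] dist 0.3423
```

View pics/w17.png

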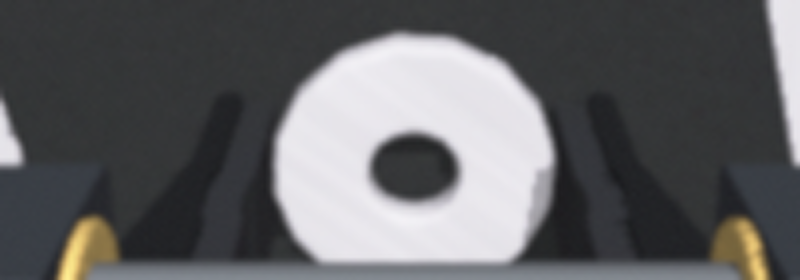

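Run:
```python
from h import *
c=cam("wrist"); p,R,o=pose()
for uv,z in [((323.4,251.5),.010),]:
    print(R.inv().apply(px2w(c,uv,z)-p))
# spacer: same inversion, hole px (323.2,262.7) tool z -.0447
print(R.inv().apply(px2w(c,(323.2,262.7),p[2]+.0447)-p))
```

```text
[ 0.00053968  0.00058115 -0.03635992]
[-0.00243766  0.00046196 -0.04469976]
```

>>> servo_tool(
  increments=[
    [[0,0,-0.03,0,0,-0.1,-1],[0.01,0,-0.07,0,0,-0.1,-1],[0.035,0.005,-0.105,0,0,-0.1,-1],[0.07,0.012,-0.125,0,0,-0.1,-1],[0.115,0.02,-0.125,0,0,-0.1,-1],[0.16,0.028,-0.125,0,0,-0.1,-1],[0.205,0.036,-0.125,0,0,-0.1,-1],[0.25,0.044,-0.125,0,0,-0.1,-1],[0.295,0.051,-0.125,0,0,-0.1,-1],[0.33,0.057,-0.122,0,0,-0.1,-1],[0.35,0.057,-0.115,0,0,-0.1,-1],[0.3555,0.057,-0.106,0,0,-0.1,-1],[0.3555,0.057,-0.1025,0,0,-0.1,-1],[0.3555,0.057,-0.1025,0,0,-0.1,-1],[0.3555,0.057,-0.1025,0,0,-0.1,-1]],
  ],
)

```text
time_s: 16.7
tool_pos: [0.5504, 0.2163, 0.076]
tool_rot: [-180.0, 0.1, 89.8]
force: [0.1, -0.6, -0.5]
grip_width: 0.0431
```

Run:
```python
from h import *
c=cam("wrist"); p,R,o=pose(); print(p,o["tool_rot"],o["time_s"],o["force"],o["grip_width"])
zoom(c,250,180,150,90,5,"pics/w18.png")
```

```text
[0.55056434 0.21662385 0.07628961] [1.79972978e+02 5.85335294e-02 8.98504669e+01] 16.75 [ 0.41536662 -0.17720966 -0.24096364] 0.0431390365902659
```

View pics/w18.png

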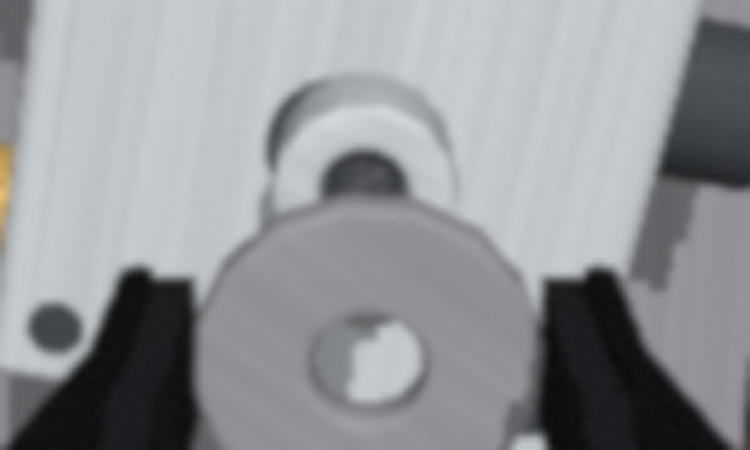

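The washer hovers over the stud, hole at about px (324,252). The arm is still settling, so I'll hold two rows while trimming.

>>> servo_tool(
  increments=[
    [[0.0005,0,0.003,0,0,0,-1],[0.0005,0,0.005,0,0,0,-1],[0.0005,0,0.005,0,0,0,-1]],
  ],
)

```text
time_s: 17.05
tool_pos: [0.5498, 0.2186, 0.0709]
tool_rot: [-180.0, 0.0, 90.0]
force: [-0.5, 0.1, 0.1]
grip_width: 0.0432
```

Run:
```python
from h import *
c=cam("wrist"); p,R,o=pose(); print(p,o["tool_rot"],o["time_s"],o["force"],o["grip_width"])
zoom(c,250,180,150,90,5,"pics/w19.png")
```

```text
[0.54985262 0.21878378 0.07100911] [-1.79989479e+02  1.74949853e-02  8.99878197e+01] 17.1 [ 0.3233473   0.01436649 -0.27778424] 0.043216564014124305
```

View pics/w19.png

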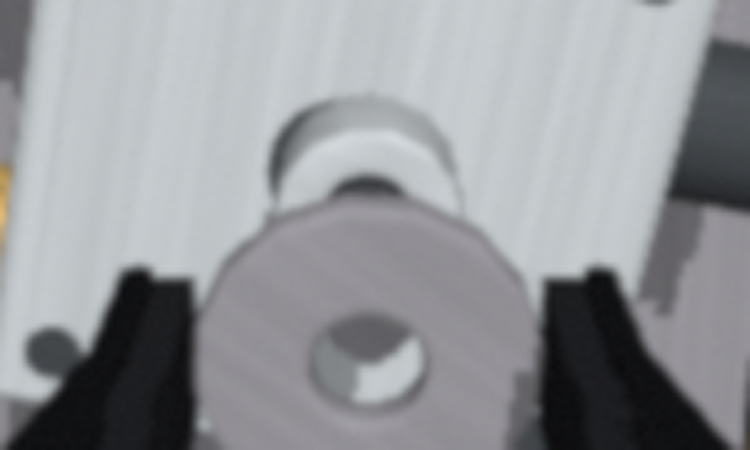

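The stud tip shows inside the hole, with its lower arc at zoom (370,360), laterally centred. I'll lower gently.

>>> servo_tool(
  increments=[
    [[0,0,0.004,0,0,0,-1],[0,0,0.007,0,0,0,-1],[0,0,0.01,0,0,0,-1],[0,0,0.012,0,0,0,-1],[0,0,0.012,0,0,0,-1]],
  ],
)

```text
time_s: 17.6
tool_pos: [0.5496, 0.219, 0.0586]
tool_rot: [-180.0, 0.0, 90.0]
force: [-0.2, 1.1, -0.9]
grip_width: 0.0431
```

Run:
```python
from h import *
c=cam("wrist"); p,R,o=pose(); print(p,o["tool_rot"],o["time_s"],o["force"],o["wrist_torque"],o["grip_width"])
zoom(c,250,180,150,90,5,"pics/w20.png")
```

```text
[0.54975857 0.21907927 0.05889359] [-1.79975250e+02  6.77100058e-03  9.00077466e+01] 17.65 [ 0.48612117  0.02491102 -0.98802091] [ 0.00103933 -0.02379298  0.01244545] 0.04312020498609214
```

View pics/w20.png

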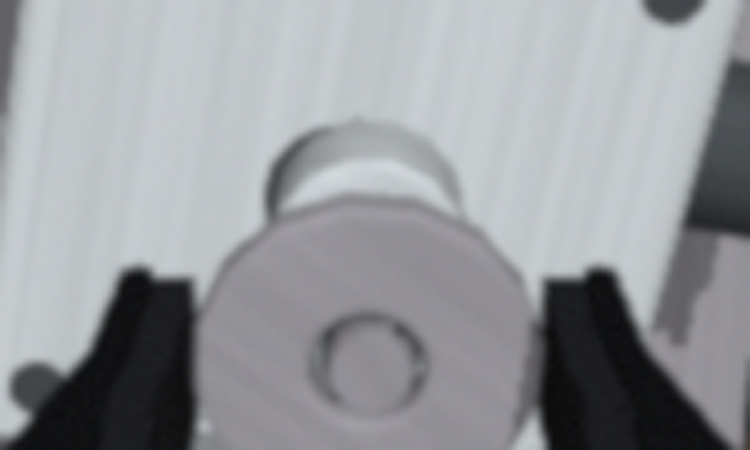

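The stud tip is centred in the washer's hole and nothing is loaded. I'll slide down.

>>> servo_tool(
  increments=[
    [[-0.0003,0,0.006,0,0,0,-1],[-0.0003,0,0.012,0,0,0,-1],[-0.0003,0,0.018,0,0,0,-1],[-0.0003,0,0.023,0,0,0,-1],[-0.0003,0,0.026,0,0,0,-1],[-0.0003,0,0.027,0,0,0,-1],[-0.0003,0,0.027,0,0,0,-1]],
  ],
)

```text
time_s: 18.35
tool_pos: [0.5499, 0.2188, 0.032]
tool_rot: [-180.0, 0.0, 90.0]
force: [-1.2, 0.1, -0.3]
grip_width: 0.0432
```

Run:
```python
from h import *
p,R,o=pose(); print(p,o["tool_rot"],o["time_s"],o["force"],o["wrist_torque"],o["grip_width"])
```

```text
[0.54988907 0.21879887 0.03200185] [-1.79990588e+02  2.63162565e-03  9.00045688e+01] 18.35 [-1.22858912  0.08267711 -0.33125707] [-0.02386643 -0.06676071  0.02234309] 0.04318425253531927
```

>>> servo_tool(
  increments=[
    [[0,0,0.001,0,0,0,-1],[0,0,0.002,0,0,0,-1],[0,0,0.0025,0,0,0,-1]],
  ],
)

```text
time_s: 18.65
tool_pos: [0.55, 0.2188, 0.0297]
tool_rot: [180.0, 0.0, 90.0]
force: [-0.4, -1.0, 2.3]
grip_width: 0.0433
```

Run:
```python
from h import *
p,R,o=pose(); print(p,o["time_s"],o["force"],o["wrist_torque"],o["grip_width"])
```

```text
[0.54998681 0.21877038 0.02965437] 18.65 [-0.43741728 -1.04075202  2.27002036] [-0.00032917 -0.04857974  0.03205883] 0.04326285916531009
```

There is contact at 2.3 N with the washer's underside at 60 mm. I'll release and lift.

>>> servo_tool(
  increments=[
    [[0,0,-0.0005,0,0,0,0.3],[0,0,-0.0005,0,0,0,0.4],[0,0,-0.0005,0,0,0,0.4],[0,0,-0.0005,0,0,0,0.4],[0,0,-0.02,0,0,0,0.5],[0,0,-0.06,0,0,0,0.7],[0,0,-0.1,0,0,0,1],[-0.04,0,-0.107,0,0,0,1],[-0.05,0,-0.107,0,0,0,1]],
  ],
)

```text
time_s: 19.55
tool_pos: [0.5519, 0.165, 0.1385]
tool_rot: [179.8, 0.2, 89.8]
force: [0.0, -1.8, -0.3]
grip_width: 0.085
```

Run:
```python
from h import *
c=cam("wrist"); p,R,o=pose(); print(p,o["tool_rot"],o["time_s"],o["force"],o["grip_width"])
zoom(c,220,80,200,150,4,"pics/w21.png")
go(.526,-.220,.05,90)
```

```text
[0.55130545 0.16384647 0.13714705] [179.91157592   0.18861132  89.68208935] 19.6 [-0.73471045 -0.78323335 -0.78149418] 0.08568198499587454
shift [-0.3837 -0.0233  0.0884] rot [ 0.09  0.19 -0.32] dist 0.3944
```

View pics/w21.png

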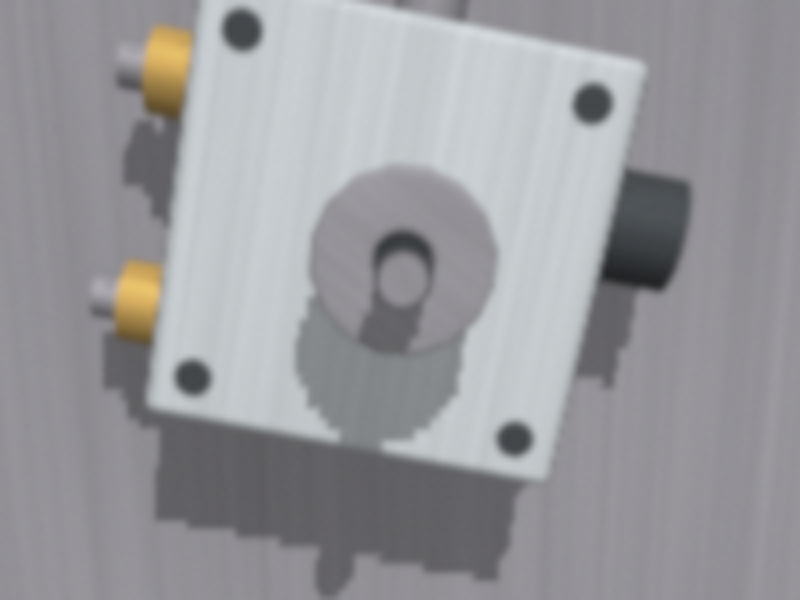

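The washer lies flat on the stack. On to the bushing.

>>> servo_tool(
  increments=[
    [[-0.04,-0.003,0.01,0,0,-0.1,1],[-0.085,-0.006,0.02,0,0,-0.1,1],[-0.13,-0.009,0.03,0,0,-0.1,1],[-0.175,-0.012,0.04,0,0,-0.1,1],[-0.22,-0.014,0.045,0,0,-0.1,1],[-0.265,-0.017,0.05,0,0,-0.1,1],[-0.31,-0.019,0.06,0,0,-0.1,1],[-0.35,-0.022,0.07,0,0,-0.1,1],[-0.375,-0.023,0.08,0,0,-0.1,1],[-0.382,-0.023,0.085,0,0,-0.1,1],[-0.382,-0.023,0.085,0,0,-0.1,1],[-0.382,-0.023,0.085,0,0,-0.1,1],[-0.382,-0.023,0.085,0,0,-0.1,1]],
  ],
)

```text
time_s: 20.9
tool_pos: [0.5279, -0.2106, 0.0522]
tool_rot: [179.9, -0.0, 90.3]
force: [0.6, 0.7, -0.8]
grip_width: 0.0871
```

Run:
```python
from h import *
c=cam("wrist"); p,R,o=pose(); print(p,o["tool_rot"],o["time_s"],o["force"],o["grip_width"])
zoom(c,160,130,320,190,2.5,"pics/w22.png")
```

```text
[ 0.52785272 -0.21105308  0.05229307] [1.79944217e+02 1.98589028e-03 9.02911349e+01] 20.95 [ 0.0920064  -0.76220903 -0.47412363] 0.0869447686828132
```

View pics/w22.png

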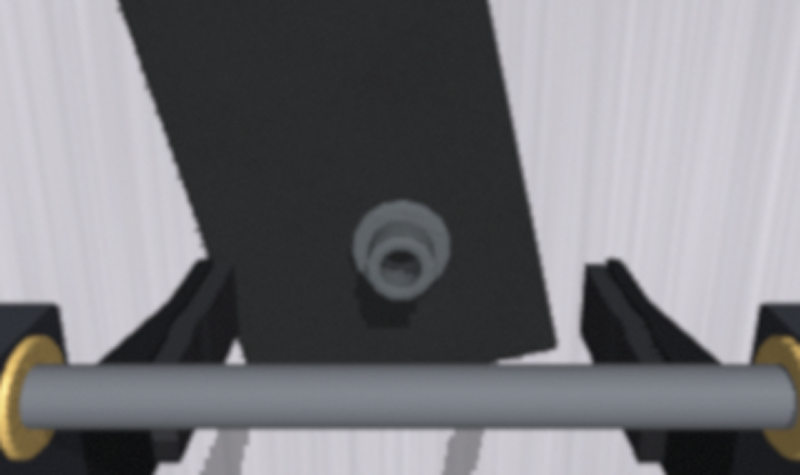

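Run:
```python
from h import *
c=cam("wrist"); p,R,o=pose()
w=px2w(c,(320.4,236),.026); print(p,w,R.inv().apply(w-p)); f=px2w(c,(320.4,229.2),.009); print(f,R.inv().apply(f-p))
```

```text
[ 0.52771159 -0.21150856  0.05228119] [ 0.52601688 -0.22867221  0.026     ] [-0.01714887 -0.00179557  0.02628414]
[ 0.52586661 -0.22974137  0.009     ] [-0.01821285 -0.00196567  0.04328428]
```

>>> servo_tool(
  increments=[
    [[-0.0155,-0.0018,0.02,0,0,0.2,1],[-0.0155,-0.0018,0.02,0,0,0.2,1],[-0.0155,-0.0018,0.045,0,0,0.2,1],[-0.0155,-0.0018,0.06,0,0,0.2,1],[-0.0155,-0.0018,0.067,0,0,0.2,1],[-0.0155,-0.0018,0.0705,0,0,0.2,1],[-0.0155,-0.0018,0.0705,0,0,0.2,1]],
  ],
)

```text
time_s: 21.7
tool_pos: [0.5253, -0.2284, -0.0188]
tool_rot: [-180.0, -0.0, 89.9]
force: [-0.4, -0.4, -0.0]
grip_width: 0.0871
```

Run:
```python
from h import *
c=cam("wrist"); p,R,o=pose(); print(p,o["tool_rot"],o["time_s"],o["force"],o["grip_width"])
zoom(c,160,130,320,190,2.5,"pics/w23.png")
```

```text
[ 0.52560574 -0.22861977 -0.01837882] [1.79969312e+02 1.04768164e-02 8.99173268e+01] 21.75 [-0.25585632  0.39795584 -0.49513338] 0.08709811241815192
```

View pics/w23.png

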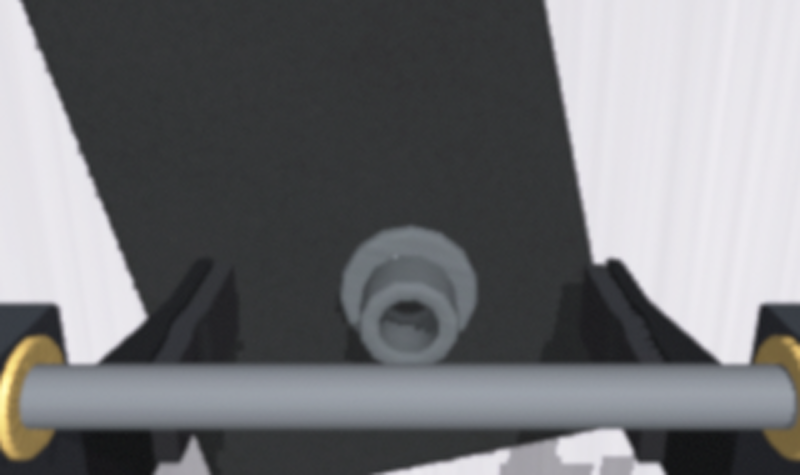

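The bushing's top hole is at about px (324,260), centred between the jaws and along the pads. I'll close.

>>> servo_tool(
  increments=[
    [[0,0,0,0,0,0,-1],[0,0,0,0,0,0,-1],[0,0,0,0,0,0,-1],[0,0,0,0,0,0,-1],[0,0,0,0,0,0,-1],[0,0,0,0,0,0,-1],[0,0,0,0,0,0,-1],[0,0,0,0,0,0,-1],[0,0,0,0,0,0,-1],[0,0,0,0,0,0,-1]],
  ],
  squeeze=15,
)

```text
time_s: 22.75
tool_pos: [0.5252, -0.2287, -0.0189]
tool_rot: [-180.0, 0.0, 89.9]
force: [-0.2, 0.6, 0.0]
grip_width: 0.0242
```

Run:
```python
from h import *
c=cam("wrist"); p,R,o=pose(); print(p,o["tool_rot"],o["time_s"],o["force"],o["grip_width"])
zoom(c,270,200,110,80,7,"pics/w24.png")
go(.5498,.2188,.075,90)
```

```text
[ 0.52516434 -0.22870566 -0.01888084] [-1.79996648e+02  1.17486815e-03  8.99033792e+01] 22.8 [ 0.5924341   0.05189783 -0.21271567] 0.023459924196285224
shift [ 0.4475  0.0239 -0.0939] rot [-0.   0.  -0.1] dist 0.4579
```

View pics/w24.png

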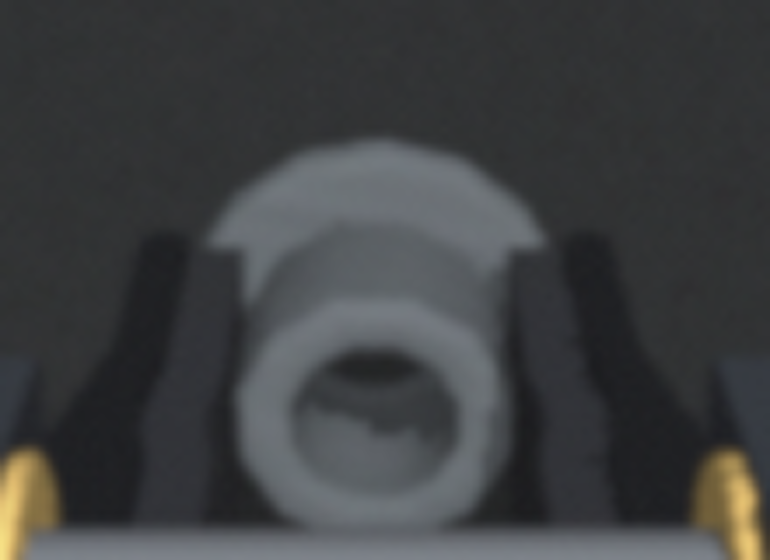

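>>> servo_tool(
  increments=[
    [[0,0,-0.03,0,0,-0.1,-1],[0.01,0,-0.07,0,0,-0.1,-1],[0.035,0.002,-0.105,0,0,-0.1,-1],[0.07,0.004,-0.125,0,0,-0.1,-1],[0.115,0.006,-0.125,0,0,-0.1,-1],[0.16,0.009,-0.125,0,0,-0.1,-1],[0.205,0.011,-0.125,0,0,-0.1,-1],[0.25,0.013,-0.125,0,0,-0.1,-1],[0.295,0.016,-0.125,0,0,-0.1,-1],[0.34,0.018,-0.125,0,0,-0.1,-1],[0.385,0.02,-0.125,0,0,-0.1,-1],[0.42,0.024,-0.122,0,0,-0.1,-1],[0.44,0.0245,-0.115,0,0,-0.1,-1],[0.4485,0.0245,-0.106,0,0,-0.1,-1],[0.4485,0.0245,-0.103,0,0,-0.1,-1],[0.4485,0.0245,-0.102,0,0,-0.1,-1],[0.4485,0.0245,-0.102,0,0,-0.1,-1],[0.4485,0.0245,-0.102,0,0,-0.1,-1]],
  ],
)

```text
time_s: 24.6
tool_pos: [0.5511, 0.2181, 0.0833]
tool_rot: [180.0, 0.0, 89.9]
force: [0.5, 1.4, 0.2]
grip_width: 0.0237
```

Run:
```python
from h import *
c=cam("wrist"); p,R,o=pose(); print(p,o["tool_rot"],o["time_s"],o["force"],o["grip_width"])
zoom(c,270,200,110,80,7,"pics/w25.png")
```

```text
[0.55106262 0.21837396 0.08347818] [1.79959701e+02 3.45314606e-02 8.98851765e+01] 24.65 [-0.10883119 -0.13413284 -0.23170758] 0.02365189028546808
```

View pics/w25.png

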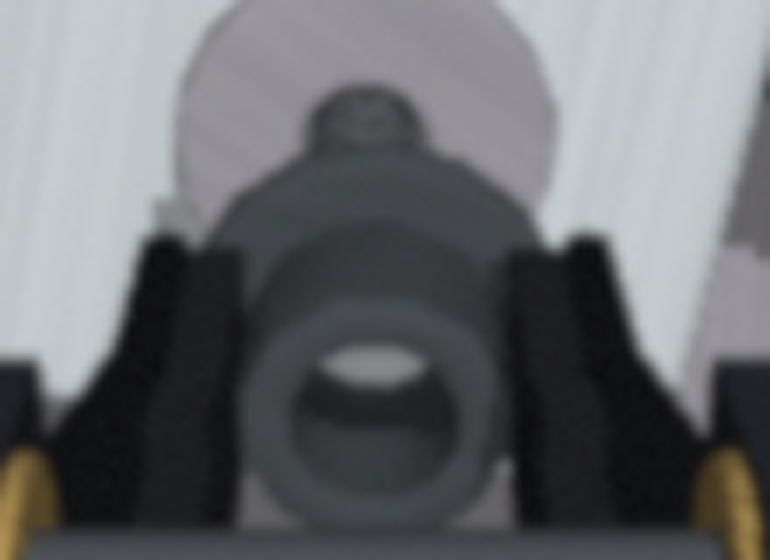

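The bushing is about 1.3 px to the right of the stud line and the arm is still settling. I'll trim and recheck.

>>> servo_tool(
  increments=[
    [[0,-0.0004,0.003,0,0,0,-1],[0,-0.0004,0.005,0,0,0,-1],[0,-0.0004,0.005,0,0,0,-1],[0,-0.0004,0.005,0,0,0,-1]],
  ],
)

```text
time_s: 25.05
tool_pos: [0.55, 0.2197, 0.078]
tool_rot: [-180.0, 0.0, 90.0]
force: [0.2, 0.7, 0.1]
grip_width: 0.0234
```

Run:
```python
from h import *
c=cam("wrist"); p,R,o=pose(); print(p,o["tool_rot"],o["time_s"],o["force"],o["grip_width"])
zoom(c,270,200,110,80,7,"pics/w26.png")
```

```text
[0.5499943  0.21977786 0.07809782] [-1.79995500e+02  2.72765253e-03  9.00087522e+01] 25.1 [ 0.27928685 -0.18157211  0.02556215] 0.023646478529194402
```

View pics/w26.png

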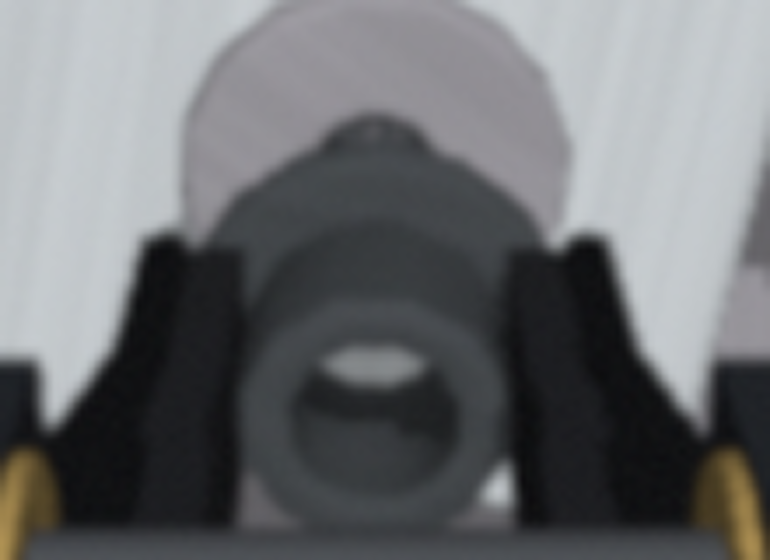

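Stud and bore now line up at zoom x≈375. I'll lower gently.

>>> servo_tool(
  increments=[
    [[0,0,0.004,0,0,0,-1],[0,0,0.007,0,0,0,-1],[0,0,0.009,0,0,0,-1],[0,0,0.011,0,0,0,-1],[0,0,0.012,0,0,0,-1]],
  ],
)

```text
time_s: 25.6
tool_pos: [0.5499, 0.2195, 0.0658]
tool_rot: [-180.0, 0.0, 90.0]
force: [-0.5, -0.6, -0.2]
grip_width: 0.0236
```

Run:
```python
from h import *
c=cam("wrist"); p,R,o=pose(); print(p,o["tool_rot"],o["time_s"],o["force"],o["wrist_torque"],o["grip_width"])
zoom(c,270,200,110,80,7,"pics/w27.png")
```

```text
[0.54986595 0.21950065 0.0657613 ] [-1.79972516e+02  2.35878516e-02  8.99999928e+01] 25.65 [-0.07068109 -0.19494076 -0.09670263] [-0.13337139 -0.05061776 -0.06392753] 0.023682451910851405
```

View pics/w27.png

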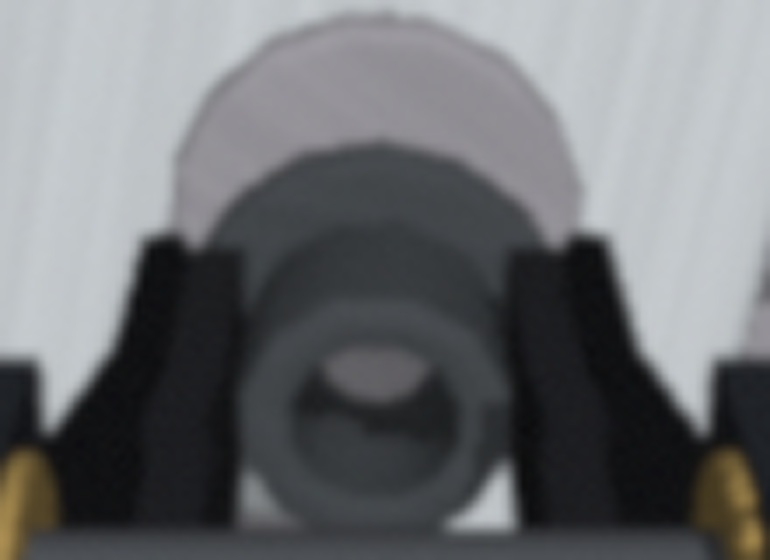

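The bushing is 5 mm onto the stud with no force, and the tip is visible in the bore. I'll slide down.

>>> servo_tool(
  increments=[
    [[0,0,0.004,0,0,0,-1],[0,0,0.009,0,0,0,-1],[0,0,0.014,0,0,0,-1],[0,0,0.018,0,0,0,-1],[0,0,0.02,0,0,0,-1],[0,0,0.02,0,0,0,-1]],
  ],
)

```text
time_s: 26.25
tool_pos: [0.5498, 0.2195, 0.0457]
tool_rot: [-180.0, 0.0, 90.0]
force: [-1.0, -1.6, -0.0]
grip_width: 0.0232
```

Run:
```python
from h import *
p,R,o=pose(); print(p,o["time_s"],o["force"],o["wrist_torque"],o["grip_width"])
```

```text
[0.54981836 0.21949557 0.04565559] 26.25 [-0.98896253 -1.55234788 -0.04616553] [-0.38040875  0.0011875  -0.02135924] 0.023228311252282523
```

>>> servo_tool(
  increments=[
    [[-0.0003,0,0.001,0,0,0,-1],[-0.0003,0,0.002,0,0,0,-1],[-0.0003,0,0.0027,0,0,0,-1]],
  ],
)

```text
time_s: 26.55
tool_pos: [0.5501, 0.2194, 0.0435]
tool_rot: [180.0, 0.0, 90.0]
force: [-0.3, -0.5, -0.0]
grip_width: 0.0233
```

Run:
```python
from h import *
p,R,o=pose(); print(p,o["time_s"],o["force"],o["wrist_torque"],o["grip_width"])
```

```text
[0.55011527 0.21943429 0.04348699] 26.55 [-0.33288057 -0.49873746 -0.03384648] [-0.33969196 -0.04251066  0.00451886] 0.02330759139190737
```

>>> servo_tool(
  increments=[
    [[0,0,0.0006,0,0,0,-1],[0,0,0.001,0,0,0,-1]],
  ],
)

```text
time_s: 26.75
tool_pos: [0.5502, 0.2194, 0.043]
tool_rot: [180.0, 0.0, 90.0]
force: [-1.0, -2.1, 6.0]
grip_width: 0.0233
```

Run:
```python
from h import *
p,R,o=pose(); print(p,o["time_s"],o["force"],o["wrist_torque"],o["grip_width"])
```

```text
[0.55021018 0.21941542 0.04303811] 26.75 [-1.01433613 -2.0557437   6.03957435] [-0.52606262  0.41714135 -0.02622158] 0.023251876436075396
```

There is contact at 6 N with the bushing's underside at 66 mm. I'll ease off, release and lift.

>>> servo_tool(
  increments=[
    [[0,0,-0.0008,0,0,0,-0.1],[0,0,-0.0008,0,0,0,0.1],[0,0,-0.0008,0,0,0,0.1],[0,0,-0.0008,0,0,0,0.1],[0,0,-0.02,0,0,0,0.2],[0,0,-0.06,0,0,0,0.4],[0,0,-0.1,0,0,0,0.4],[-0.04,0,-0.11,0,0,0,0.4],[-0.05,0,-0.11,0,0,0,0.4],[-0.05,0,-0.11,0,0,0,0.4],[-0.05,0,-0.11,0,0,0,0.4]],
  ],
)

```text
time_s: 27.85
tool_pos: [0.5494, 0.17, 0.1517]
tool_rot: [-179.9, -0.0, 90.0]
force: [0.8, 0.7, 0.1]
grip_width: 0.0608
```

Run:
```python
from h import *
c=cam("wrist"); p,R,o=pose(); print(p,o["tool_rot"],o["time_s"],o["force"],o["grip_width"])
zoom(c,220,80,200,150,4,"pics/w30.png")
c=cam("scene"); zoom(c,340,150,80,80,7,"pics/s30.png")
print(w2px(cam("wrist"),[.551,.218,.094]))
```

```text
[0.54916008 0.17068609 0.15161258] [-1.79913596e+02 -4.57623930e-02  9.00794737e+01] 27.9 [-0.65443186  1.13480383 -0.83146023] 0.06096246628442601
[325.04740225 153.78063075]
```

View pics/w30.png

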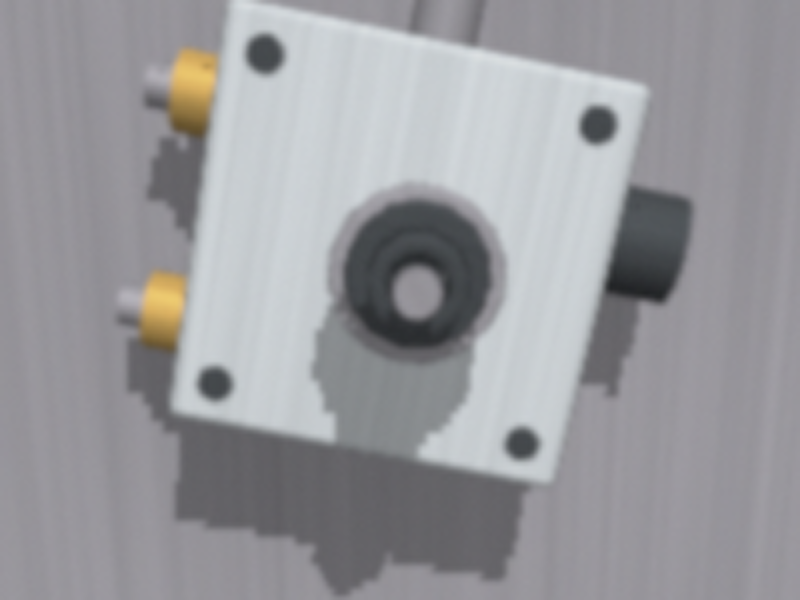

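View pics/s30.png

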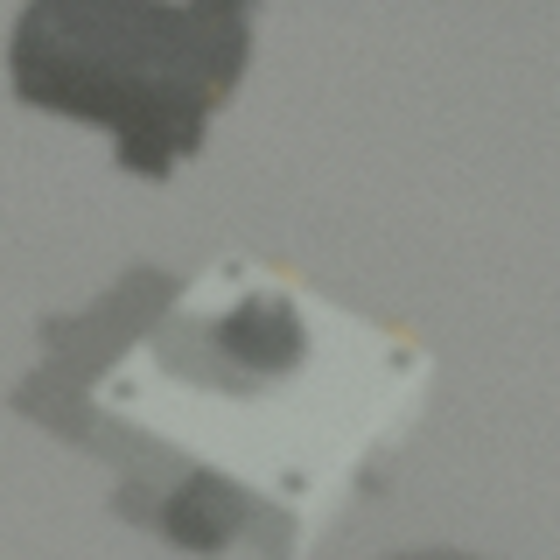

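The washer, bushing and stud are concentric and flat, with the flange down and the gripper clear. Handing in.

```bash
python3 -c "
from cell import env
print(env.sign_off()); o=env.get_obs(); print(o['time_s'],o['force'])"
```

```text
the job is handed in; nothing more can be done
None
the job is handed in; nothing more can be done
```

The spacer, washer and bushing (flange down) are threaded on the stud in that order and let go. I handed the job in at about 28 s of the 72 s; no verdict comes back.

- **Seating:** Each part ended at its expected height: undersides at about 40, 60 and 66 mm above the bench. I stopped each on a light contact, 3.6, 2.3 and 6.0 N vertical. The highest force I read at the end of any move was about 6.5 N in total. Forces between readings were not recorded.
- **Last pictures:** The wrist view showed the washer, bushing and stud concentric and flat, with the gripper clear above. I did not take a final picture of the motor, pendant, wrench and relay, but the arm never went near them.
- **What went wrong:** The first spacer grasp closed on nothing. The fingertips really end about 31 mm behind the reported tool point, not at it. The wrist and scene cameras both showed this, and going below the mat height without contact confirmed it. I allowed for the offset from then on. The miss may have nudged the spacer a few millimetres on the mat, but it stayed upright.
- **What disagreed:** The top and wrist cameras differed by about 2 mm on where the stud stood. I aligned by comparing the part and the stud in the wrist view. The spacer rubbed the stud with about 3 N sideways at first, so I shifted it 1 mm.

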